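# Tidy the condiments on the breakfast table

## Robot

A 7-joint arm with a two-finger parallel gripper is mounted at the origin on the work surface. World frame = base frame: x ahead of the robot, y to its left, z up, the work surface at z = 0. Lengths are in mm, angles in rad, forces in N, time in s.
With the tool pointing down it reaches from about 400 to 875 mm from the base axis. Payload 4.4 kg.
Tool frame: the origin (TCP) lies between the finger pads; the fingertips stand ctrl.finger_overhang ahead of it and the grasp point (between the pads) lies 11 mm behind it (ctrl.finger_overhang is the distance from the TCP to the fingertips, in mm); z points along the fingers, y is the direction in which the jaws open and shut (so a half turn about z gives the same grasp; the last joint's range is limited). The gripper opens to 85 mm and grips with 20 to 120 N. Pads are 22 mm wide; open, the fingers measure 114 mm over their backs; the gripper's body (76 mm by 85 mm) begins 54 mm behind the grasp point. The pads swing forward as they close: fully open they stand 13 mm farther back than shut.
Start: joints at [1.066, 0.628, 0.038, 1.517, -0.027, 0.996, -0.02], TCP at [276.183, -588.422, 239.313] pointing down, gripper open.
Joint ranges: [-3.06, 3.06], [-0.37, 2.12], [-1.25, 1.32], [0.18, 2.47], [-1.1, 4.24], [0.23, 1.98], [-2.94, 2.94]. Speed limits (rad/s): [2.57, 2.57, 3.14, 3.14, 3.14, 3.14, 3.14].

## Interface

Orientations are given as [roll, pitch, yaw] about the fixed x, y, z axes, in that order (R = Rz(yaw) Ry(pitch) Rx(roll)).
In Python, from cell import ctrl gives the robot as it stands. The module is installed in compiled form; this text tells all that it offers.
- The arm moves only by the tool step_arm, never from a script. Its argument "deltas" is a list that holds one entry, the list of rows, each a list of 7 numbers: the opening, from 0 (shut) to 1 (fully open), then the shift along the world's x, y, z in mm, then the turn, a rotation vector about the world's x, y, z in rad. In form: [[[grip, tx, ty, tz, rx, ry, rz], ...]]. A call has 1 to 10 rows; each row shifts and turns the commanded pose from where the row before left it; what a row does not reach is not made up. A row lasts 1/12 s, in which the tool goes at most 41.7 mm and 7.16 degrees, less where a joint would pass 70% of its speed; a pose out of reach is approached as far as the arm can. A call is refused whole if a number of a shift passes 41.7 or a number of a turn 0.125, either way. A call with a gripper value outside its range is refused whole. The fingers move at their own pace and stop on an object; the grip force is fixed at half the most. Time passes only in rows, so rows that do not move let the fingers close. It gives the time, the measured TCP pose, the force and the opening at its end, in the units of the state.
- ctrl.read_state(): the state, without advancing time (a new reading comes with each control period).
- ctrl.get_image(name): name is "side" or "top" or "wrist"; returns (picture, depth): 480x640x3 uint8, red, green, blue; 480x640 float32, mm along the optical axis (not along the pixel's ray), 0 where there is no reading.
- ctrl.camera_info(name): a dict with "intrinsics" (3x3 intrinsics, pixels), "rvec" (rotation vector, rad) and "tvec" (3), from world to camera coordinates, as OpenCV has them. Camera axes: x right, y down, z forward; pixel columns grow to the right and rows downward; lengths in mm; the calibration is good to about 2 mm. A picture is of the moment at which its call begins: read the wrist's pose just before it. camera_info takes no time and is no camera call; for the wrist camera it gives the pose at the moment of the call.
- ctrl.finish_job(): hands the job in, once; it reports no verdict.
The state is a dict: "clock": time; "qpos": joint angles; "qd": joint speeds; "tau": joint torques, N m; "eef_pos": TCP position; "tool_rot": TCP orientation; "force": force on the tool from outside, world axes, zero at the start; "torque": the same for the moment, N m; "width": finger opening in mm.
Only numpy, scipy, OpenCV 4.12 (cv2) and the standard library are available. Lean on these libraries where they do the work, as an engineer would, in place of code of your own. Each camera call takes 0.05 s, during which the arm holds its last target.

## Task

Tidy the breakfast table. Put all the square condiment pots away in the wooden caddy: loosen its brass clamp knob, slide the stop back, stand the pots on the board in a straight row, side by side from the fixed end cheek and flush against the metal rail, then slide the stop up snug against the last pot and turn the clamp tight (clockwise, bar across the rail). Also slide the black butter crock, without lifting it, onto the middle of its slate coaster. Leave the bread plate, mug and knife alone.

Things in the scene. Friction and masses are not known exactly. Their poses are not given: they have to be found in the camera images.
- caddy: table caddy, fixed: dark wooden board 110 (x) x 350 (y) x 12 mm, its upper side 12 mm above the table. Origin under the board's centre, z up, y along the board. Aluminium rail along its +x edge, x = 30 to 52 mm, top 28 mm above the table: the pots go against its face at x = 30 mm. The board's -x edge (x = -55 mm) is open
- cheek_face (a point): point on the inner face (towards -y) of the caddy's fixed end cheek, an upright dark wooden plate 98 mm wide and 15 mm thick at the board's +y end, top 58 mm above the table. Axes parallel to the caddy's; it is at caddy x = 9 mm (where the centres of pots flush with the rail lie), y = 160 mm, 40 mm above the table
- stop (a joint): sliding stop: clear distance in m from the cheek's inner face to the stop's pressing face, 0 to 0.25; grows towards the caddy's -y end. With the clamp loose it slides with 2 N plus the friction of the pots it pushes. It may be moved by the held knob or pushed
- stop_face (a point): point on the stop's pressing face (towards the cheek), axes parallel to the caddy's, at caddy x = 9 mm, 40 mm above the table. The stop is a light wooden plate 12 mm thick, caddy x -49 to 29 mm, 14 to 60 mm above the table, on a black saddle (caddy x 24 to 58 mm, reaching 75 mm behind the face, top 60 mm above the table) that rides on the rail and carries the knob
- clamp (a joint): clamp knob, rad, 0 to 1.55, grows clockwise seen from above. At 0 (loose) its bar lies along the rail, at 1.55 (tight) across it. It bites from 0.8 on; below that the stop slides freely; from 1.2 it holds the stop against 12 N, at 1.55 against 27 N. Turning takes about 0.05 N m; it stays where it is left
- clamp_grip (a point): grip point on the knob's upright axis, 88 mm above the table, caddy x = 41 mm, 43 mm behind the stop's face (towards -y); turns with the knob, its y axis lies along the bar. The knob is brass: a disc of radius 19 mm, 64 to 70 mm above the table, and on it an upright bar 14 mm thick, 44 mm long, 69 to 101 mm above the table
- pot1: loose square condiment pot, black, with a flat cream lid that does not come off: 42 x 42 x 56 mm, about 0.16 kg. Origin under its centre, z up, x and y square to its sides. May be absent
- pot2: loose square condiment pot, cream, with a flat cream lid that does not come off: 42 x 42 x 56 mm, about 0.16 kg. Origin under its centre, z up, x and y square to its sides. May be absent
- pot3: loose square condiment pot, rust brown, with a flat cream lid that does not come off: 42 x 42 x 56 mm, about 0.16 kg. Origin under its centre, z up, x and y square to its sides. May be absent
- pot4: loose square condiment pot, slate blue, with a flat cream lid that does not come off: 42 x 42 x 56 mm, about 0.16 kg. Origin under its centre, z up, x and y square to its sides. May be absent
- pot5: loose square condiment pot, grey-green, with a flat cream lid that does not come off: 42 x 42 x 56 mm, about 0.16 kg. Origin under its centre, z up, x and y square to its sides. May be absent
- butter_crock: loose black butter crock with a rust-coloured band and a lid with a small bow handle that stays on: round, radius 50 mm, body 54 mm high, 71 mm with the handle, about 0.45 kg, too wide to grip. Origin under its centre; slides on the table under 2 to 5 N
- coaster: the crock's place: a flat round slate-grey coaster, radius 65 mm, lying flat (2 mm, no edge to catch on; the crock slides over it at table height), with a lighter ring of radius 50 mm. Origin at its centre
- bread_plate: bystander: cream plate of 210 mm with a slice of bread, 20 mm high, origin under its centre
- mug: bystander: cream mug, radius 40 mm, 90 mm high, handle towards its y, origin under its centre
- knife: bystander: brass table knife lying along its x, 210 mm long, 20 mm wide, origin near its middle
Things that resemble listed ones, but are neither listed nor needed, are in the scene too. What is shaped like the pot5 but purple or turquoise is not meant.

How it is judged:
By the outcome, as a careful person would: the job done as asked, in the order asked, and still so for the second after the job is handed in, with the robot touching nothing.
Of pot1, pot2, pot3, pot4, pot5 only 3 to 5 are there at a start; the rules pass over those that are not, and their reading is None.
At some moment in a run one of pot1, pot2, pot3, pot4, pot5 may be knocked a few centimetres aside while the robot is not near it.
Once in a run the grip may slacken for a moment while it holds something.
It also fails if it takes over 210 s, if anything falls off the work surface, if the arm or the gripper's body presses on something with over 40 N, if the wrist force passes 120 N, or if a joint passes its speed limit or range.

## Working session

There is one attempt and no reset: what is moved stays moved. The work goes in short steps, Python scripts to look and compute and a tool call to move; the robot and the scene stay as the last step left them, time stands still between calls to the robot, and variables do not carry over. Pictures are saved under pics/ and viewed, and the job is handed in when it is done.

Besides the shell and the picture viewer there is one more tool, called by a JSON object that holds its "fn" and its "kwargs". step_arm: Moves the arm, as the interface text tells. Its arguments: {"type":"object","properties":{"deltas":{"type":"array"}},"required":["deltas"]}

```bash
mkdir -p pics; ls; python3 - <<'E'
from cell import ctrl
import cv2
s=ctrl.read_state(); print(s); print(ctrl.finger_overhang)
for n in ["side","top","wrist"]:
    im,d=ctrl.get_image(n); cv2.imwrite(f"pics/{n}0.png",im[:,:,::-1])
    import numpy as np
    np.save(f"pics/{n}0_d.npy",d)
    print(n,ctrl.camera_info(n), (d>0).mean())
E
```

```text
pics
{'clock': 0.0, 'qpos': array([ 1.06623911,  0.62933368,  0.03838715,  1.51840243, -0.02698385,
        0.99625787, -0.01998002]), 'qd': array([ 0.00046369,  0.00171373, -0.00198397, -0.00113124,  0.00090261,
       -0.00053809,  0.00149679]), 'tau': array([-7.70268307e-04, -5.63392103e+01,  1.22562166e+00, -1.93446583e+01,
        1.09174498e-02,  1.06605070e-02,  1.07577119e-05]), 'eef_pos': array([ 275.91898653, -587.85205022,  238.38511068]), 'tool_rot': array([-3.13970764e+00,  6.02932221e-06,  4.38829548e-01]), 'force': array([0.48796748, 0.82353166, 0.69998021]), 'torque': array([ 0.05922388,  0.04254592, -0.01159322]), 'width': 85.42101744767191}
8.0
side {'intrinsics': array([[437.53691879,   0.        , 322.33586023],
       [  0.        , 437.53691879, 243.03232931],
       [  0.        ,   0.        ,   1.        ]]), 'rvec': array([ 1.06499843, -2.47637502,  0.92439353]), 'tvec': array([410.94444284, 341.47486741, 839.8062687 ])} 0.9957747395833333
top {'intrinsics': array([[455.62576893,   0.        , 322.26678529],
       [  0.        , 455.62576893, 240.64178514],
       [  0.        ,   0.        ,   1.        ]]), 'rvec': array([ 2.11020141, -2.15389283,  0.19774579]), 'tvec': array([  54.10433271,  567.99060055, 1151.75892308])} 0.9960384114583334
wrist {'intrinsics': array([[387.6017221 ,   0.        , 318.17094498],
       [  0.        , 387.6017221 , 238.44800961],
       [  0.        ,   0.        ,   1.        ]]), 'rvec': array([-2.4170227 ,  1.53506937,  0.24806526]), 'tvec': array([-648.00941856,  -40.86972819,  379.69601654])} 0.9961067708333333
```

View pics/top0.png

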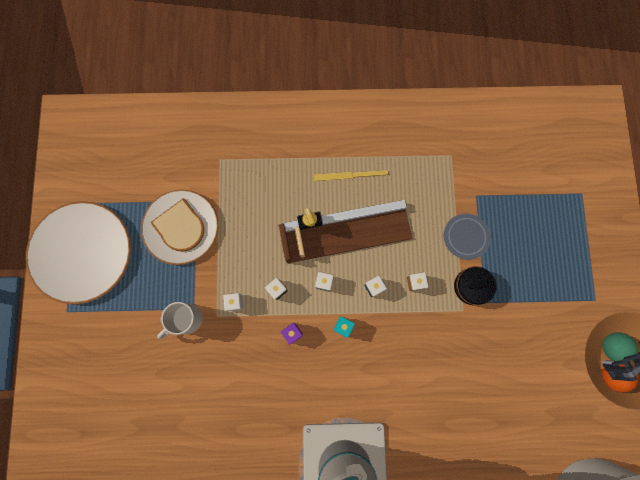

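View pics/side0.png

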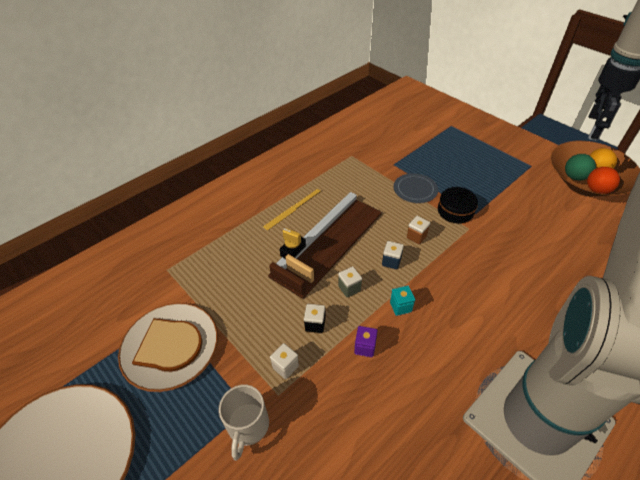

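View pics/wrist0.png

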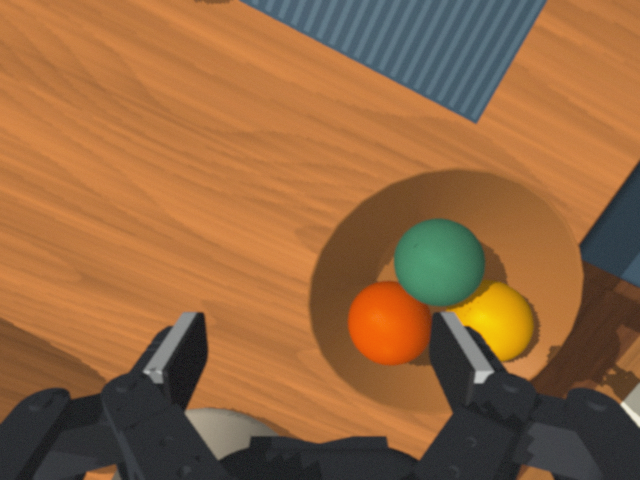

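```bash
cat > h.py <<'E'
import numpy as np, cv2
from cell import ctrl
def cam(n):
    c=ctrl.camera_info(n); K=c["intrinsics"]; R=cv2.Rodrigues(np.array(c["rvec"]))[0]; t=np.array(c["tvec"]).reshape(3)
    return K,R,t
def ray(c,px,z):
    K,R,t=c; px=np.atleast_2d(np.asarray(px,float))
    d=np.c_[(px-[K[0,2],K[1,2]])/[K[0,0],K[1,1]],np.ones(len(px))]@R
    o=-R.T@t; s=(z-o[2])/d[:,2]; return o+s[:,None]*d
def proj(c,P):
    K,R,t=c; q=np.atleast_2d(P)@R.T+t; q=q@K.T; return q[:,:2]/q[:,2:]
def grab(n,name=None):
    c=cam(n); im,d=ctrl.get_image(n)
    if name: cv2.imwrite(f"pics/{name}.png",im[:,:,::-1])
    return c,im,d
def crop(im,x0,y0,w,h,f,name):
    cv2.imwrite(f"pics/{name}.png",cv2.resize(im[y0:y0+h,x0:x0+w,::-1],None,fx=f,fy=f,interpolation=cv2.INTER_CUBIC))
def rects(c,mask,z,amin,amax):
    out=[]
    cs,_=cv2.findContours(mask.astype(np.uint8),cv2.RETR_EXTERNAL,cv2.CHAIN_APPROX_NONE)
    for k in cs:
        W=ray(c,k[:,0,:],z)[:,:2]
        a=cv2.contourArea(W.astype(np.float32))
        if amin<a<amax:
            r=cv2.minAreaRect(W.astype(np.float32)); m=k[:,0,:].mean(0)
            out.append((r,m,a))
    return out
E
python3 - <<'E'
from h import *
c,im,d=grab("top"); hsv=cv2.cvtColor(im,cv2.COLOR_RGB2HSV)
print("origin",proj(c,[[0,0,0],[500,0,0]]))
crop(im,200,150,280,200,2.8,"topc")
m=(hsv[...,1]<70)&(hsv[...,2]>150)
for r,p,a in rects(c,m,56,500,4000): print(np.round(r[0]),np.round(r[1],1),round(r[2],1),p.round(),round(a))
K,R,t=c; print("cam",-R.T@t)
cs,ims,ds=grab("side"); crop(ims,250,170,240,220,2.6,"sidec")
E
```

```text
origin [[343.66998669 465.33390511]
 [338.28776092 268.54408015]]
[415. 280.] [41.3 41.3] 6.2 [231. 301.] 1519
[447. 168.] [41.1 41.3] 39.7 [275. 288.] 1558
[448. -92.] [41.2 40.9] 28.1 [375. 285.] 1519
[ 458. -204.] [41.  42.1] 8.2 [418. 281.] 1553
[463.  42.] [42.6 41.6] 77.5 [324. 281.] 1541
[647. -75.] [ 21.4 213.3] 10.0 [366. 210.] 3660
cam [ 357.11461935   53.87896888 1233.55398073]
```

View pics/topc.png

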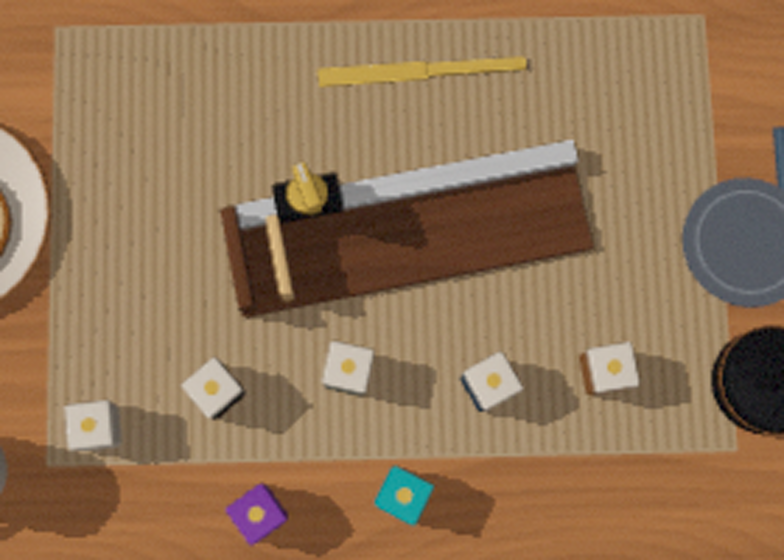

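View pics/sidec.png

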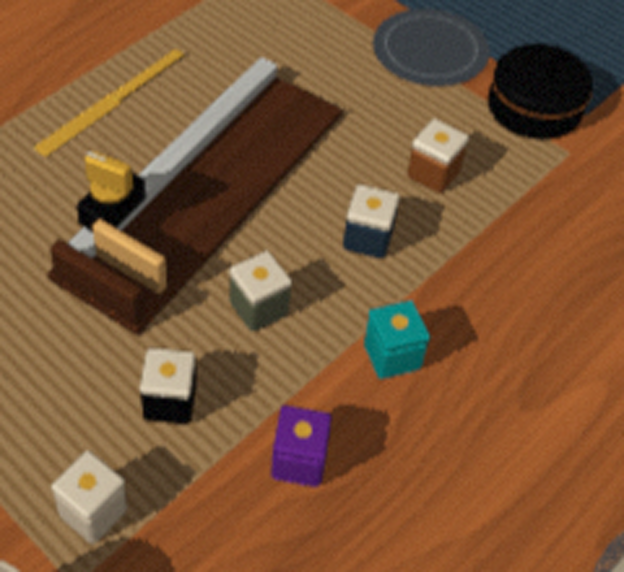

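```bash
python3 - <<'E'
from h import *
for n in ["top","side"]:
    c,im,d=grab(n); hsv=cv2.cvtColor(im,cv2.COLOR_RGB2HSV)
    # rail right part: bright desaturated
    m=(hsv[...,1]<60)&(hsv[...,2]>130)
    for r,p,a in rects(c,m,28,2500,9000): print(n,"rail",np.round(r[0],1),np.round(r[1],1),round(r[2],2),cv2.boxPoints(r).round(1).tolist())
    b=cv2.inRange(hsv,(0,90,20),(15,255,95)); 
    for r,p,a in rects(c,b,12,9000,60000): print(n,"board",np.round(r[0],1),np.round(r[1],1),round(r[2],2),cv2.boxPoints(r).round(1).tolist(),round(a),p.round())
    y=cv2.inRange(hsv,(18,60,90),(32,190,255))
    for r,p,a in rects(c,y,60,300,3000): print(n,"stop?",np.round(r[0],1),np.round(r[1],1),round(r[2],2),round(a),p.round())
    # colours at some pixel
    print([hsv[v,u].tolist() for u,v in ([(299,241),(350,240),(310,218)] if n=="top" else [(300,265),(340,245),(292,240)])])
    # coaster, crock
    k=cv2.inRange(hsv,(0,0,0),(180,255,30)) 
    for r,p,a in rects(c,k,54,4000,14000): print(n,"crock",np.round(r[0],1),np.round(r[1],1),round(a),p.round())
    g=cv2.inRange(hsv,(100,20,50),(125,130,130))
    for r,p,a in rects(c,g,2,4000,25000): print(n,"coaster",np.round(r[0],1),np.round(r[1],1),round(a),p.round())
E
```

```text
top rail [368.6 425.7] [81.9 98.9] 80.81 [[313.20001220703125, 393.1000061035156], [410.8999938964844, 377.3999938964844], [423.8999938964844, 458.20001220703125], [326.29998779296875, 474.0]]
top rail [651.9 -73.1] [ 23.7 230.8] 9.99 [[620.2000122070312, 38.5], [660.2000122070312, -188.8000030517578], [683.5999755859375, -184.6999969482422], [643.5999755859375, 42.599998474121094]]
top board [588.1 -25.2] [108.7 349.6] 6.05 [[515.7000122070312, 142.89999389648438], [552.5, -204.8000030517578], [660.5999755859375, -193.3000030517578], [623.7000122070312, 154.39999389648438]] 24721 [349. 233.]
top stop? [ 394.7 -285.3] [47.7 27.4] 80.69 385 [451. 304.]
top stop? [406.9 -34.5] [83.6 29.4] 69.12 331 [353. 301.]
top stop? [489.8 -65.8] [76.  53.4] 75.29 474 [363. 266.]
top stop? [567.6 102.5] [77.4 12. ] 8.56 538 [299. 241.]
top stop? [582.9 178.7] [38.5 61. ] 81.79 393 [271. 236.]
top stop? [ 558.2 -239.6] [122.   60.3] 35.4 2097 [430. 243.]
top stop? [665.6 157.2] [44.1 41.9] 49.62 365 [279. 205.]
top stop? [659.7 -23.3] [52.  59.8] 51.9 906 [345. 204.]
top stop? [658.4  96.3] [93.1 88
[... 1811 characters left out ...]
6.6  65.4] [167.4  59.4] 51.65 2617 [556. 461.]
side stop? [44.5 93.8] [91.1 61.1] 2.45 972 [496. 430.]
side stop? [ -88.5 -140.6] [28.6 38.9] 21.45 359 [631. 391.]
side stop? [  28.9 -382.8] [ 63.9 133.4] 18.45 2937 [625. 284.]
side stop? [569.7 110.8] [70.  22.5] 8.25 363 [298. 264.]
side stop? [  60.6 -476.1] [ 52.4 112.2] 11.4 1042 [623. 251.]
side stop? [646.8  67.4] [60.1 53.9] 18.22 2133 [291. 237.]
side stop? [  92.1 -583.5] [40.7 99.7] 21.45 397 [631. 224.]
side stop? [ 118.2 -681.4] [ 29.6 105.5] 11.22 565 [634. 200.]
[[18, 136, 230], [12, 192, 65], [20, 183, 166]]
side crock [ 441.4 -351.1] [100.9  99.4] 7653 [459. 200.]
side coaster [ 406.5 -912.8] [245.8 118.7] 17632 [565. 133.]
```

```bash
python3 - <<'E'
from h import *
K,R,t=cam("wrist"); s=ctrl.read_state(); p=s["eef_pos"]; print(-R.T@t-p, R[2], "tool x dir",np.cos(s["tool_rot"][2]),np.sin(s["tool_rot"][2]))
E
```

```text
[ 71.93180257  35.04264099 133.92622403] [-0.28337551 -0.13265459 -0.94979002] tool x dir 0.9052720080981592 0.4248324273804042
```

{"fn": "step_arm", "kwargs": {"deltas": [[[1,20,20,5,0,0,-0.013],[1,20,35,0,0,0,-0.015],[1,20,38,0,0,0,-0.015],[1,20,38,0,0,0,-0.015],[1,20,38,0,0,0,-0.015],[1,20,38,0,0,0,-0.015],[1,20,38,0,0,0,-0.015],[1,20,38,0,0,0,-0.015],[1,20,38,0,0,0,-0.015],[1,20,38,0,0,0,-0.015]]]}}

```text
clock: 1.18
eef_pos: [472.1, -236.6, 244.6]
tool_rot: [3.141, -0.0, 0.29]
force: [1.3, 0.8, 0.3]
width: 85.7
```

{"fn": "step_arm", "kwargs": {"deltas": [[[1,14,35,0,0,0,-0.013],[1,14,35,0,0,0,-0.013],[1,14,35,0,0,0,-0.013],[1,14,35,0,0,0,-0.013],[1,14,35,0,0,0,-0.013],[1,14,35,0,0,0,-0.013],[1,14,35,0,0,0,-0.013],[1,10,30,0,0,0,-0.013],[1,8,20,0,0,0,-0.01],[1,0,0,0,0,0,0]]]}}

```text
clock: 2.02
eef_pos: [588.7, 63.9, 244.1]
tool_rot: [-3.138, -0.002, 0.185]
force: [0.1, 1.8, 0.2]
width: 85.1
```

```bash
python3 - <<'E'
from h import *
s=ctrl.read_state(); print(s["eef_pos"],s["tool_rot"],s["qpos"].round(2))
c,im,d=grab("wrist","w1")
E
```

```text
[588.72210542  63.8522504  244.14069185] [-3.13772239e+00 -2.21804929e-03  1.84856038e-01] [-0.19  0.54  0.07  1.68 -0.05  0.92 -1.5 ]
```

View pics/w1.png

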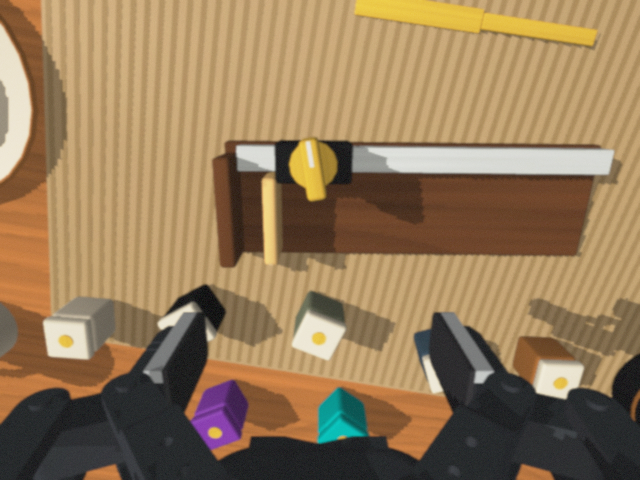

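```bash
python3 - <<'E'
from h import *
c,im,d=grab("wrist")
crop(im,205,100,200,180,4,"w1c")
K,R,t=c
# depth-> world for knob region
v,u=np.mgrid[100:240,260:380]
z=d[100:240,260:380].astype(float)
P=np.stack([(u-K[0,2])/K[0,0]*z,(v-K[1,2])/K[1,1]*z,z],-1).reshape(-1,3)
W=(P-t)@R
sel=(W[:,2]>96)&(W[:,2]<106)
print(sel.sum(),W[sel].mean(0),W[sel].std(0))
r=cv2.minAreaRect(W[sel][:,:2].astype(np.float32)); print(r)
# vs ray to plane
uv=np.c_[u.ravel(),v.ravel()][sel]; q=ray(c,uv,101)[:,:2]; print(cv2.minAreaRect(q.astype(np.float32)),q.mean(0))
for name,(px,zz) in {"stopTopNear":((270,264),60),"stopTopfar":((268,178),60),"cheeknear":((229,266),58),"cheekfar":((225,158),58),"railend_n":((612,174),28),"railend_f":((612,151),28),"boardcorner":((579,254),12)}.items(): print(name,ray(c,px,zz).round(1))
E
```

```text
1177 [627.19305122  76.79525242  99.95736097] [11.78504671  5.5549586   1.05277405]
((626.2919921875, 76.63394165039062), (44.16084289550781, 13.972458839416504), 19.534509658813477)
((626.8422241210938, 76.63304901123047), (43.41631317138672, 13.815463066101074), 19.444005966186523) [627.33966386  76.79206303]
stopTopNear [[532.   94.5  60. ]]
stopTopfar [[607. 107.  60.]]
cheeknear [[522.6 130.2  58. ]]
cheekfar [[616.5 143.9  58. ]]
railend_n [[ 660.9 -194.    28. ]]
railend_f [[ 680.  -185.5   28. ]]
boardcorner [[ 579.1 -206.9   12. ]]
```

View pics/w1c.png

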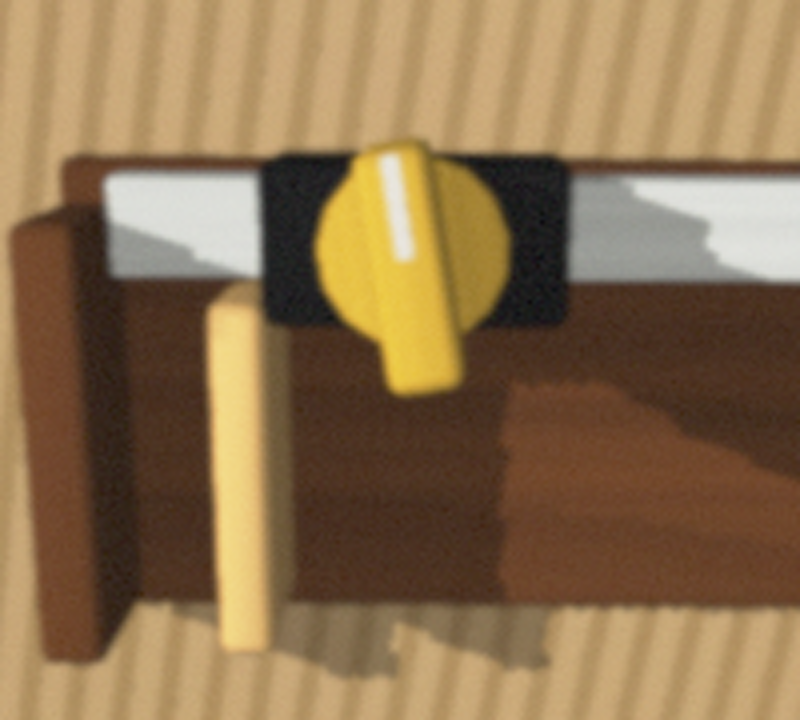

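{"fn": "step_arm", "kwargs": {"deltas": [[[1,10,4,0,0,0,0.08],[1,14,5,-15,0,0,0.076],[1,13.8,3.7,-25,0,0,0],[1,0,0,-25,0,0,0],[1,0,0,-25,0,0,0],[1,0,0,-25,0,0,0],[1,0,0,-20,0,0,0],[1,0,0,-15,0,0,0],[1,0,0,-8,0,0,0],[1,0,0,0,0,0,0]]]}}

```text
clock: 2.95
eef_pos: [623.8, 67.2, 84.6]
tool_rot: [3.141, 0.004, 0.331]
force: [0.4, -0.6, 0.7]
width: 85.2
```

{"fn": "step_arm", "kwargs": {"deltas": [[[1,2.7,9.4,-3.5,0,0,0.01],[1,0,0,0,0,0,0]]]}}

```text
clock: 3.12
eef_pos: [629.1, 80.7, 83.6]
tool_rot: [-3.141, -0.003, 0.344]
force: [-0.4, 0.7, 0.9]
width: 85.7
```

{"fn": "step_arm", "kwargs": {"deltas": [[[1,0,0,0,0,0,0],[1,0,0,0,0,0,0],[1,0,0,0,0,0,0]]]}}

```text
clock: 3.37
eef_pos: [628.4, 78.6, 83.6]
tool_rot: [3.141, -0.001, 0.343]
force: [-0.6, -0.1, -0.1]
width: 85.0
```

{"fn": "step_arm", "kwargs": {"deltas": [[[1,0,0,0,0,0,0]]]}}

```text
clock: 3.45
eef_pos: [628.1, 78.5, 83.3]
tool_rot: [3.141, -0.001, 0.343]
force: [-0.2, -0.0, -0.4]
width: 85.0
```

{"fn": "step_arm", "kwargs": {"deltas": [[[1,-1.5,-1.9,-2,0,0,0],[1,0,0,0,0,0,0],[0,0,0,0,0,0,0],[0,0,0,0,0,0,0],[0,0,0,0,0,0,0],[0,0,0,0,0,0,0],[0,0,0,0,0,0,0],[0,0,0,0,0,0,0]]]}}

```text
clock: 4.12
eef_pos: [626.8, 76.3, 81.0]
tool_rot: [3.141, -0.0, 0.343]
force: [-1.3, 0.0, 7.5]
width: 13.0
```

{"fn": "step_arm", "kwargs": {"deltas": [[[0,0,0,1,0,0,0.08],[0,0,0,0,0,0,0.1],[0,0,0,0,0,0,0.1],[0,0,0,0,0,0,0.1],[0,0,0,0,0,0,0.1],[0,0,0,0,0,0,0.1],[0,0,0,0,0,0,0.1],[0,0,0,0,0,0,0.1],[0,0,0,0,0,0,0.1],[0,0,0,0,0,0,0.1]]]}}

```text
clock: 4.95
eef_pos: [626.9, 76.0, 81.1]
tool_rot: [3.141, 0.0, 1.327]
force: [2.5, -1.1, -6.2]
width: 13.5
```

{"fn": "step_arm", "kwargs": {"deltas": [[[0,0,0,0,0,0,0.1],[0,0,0,0,0,0,0.1],[0,0,0,0,0,0,0.1],[0,0,0,0,0,0,0.1],[0,0,0,0,0,0,0],[0,0,0,0,0,0,0],[0,0,0,0,0,0,0]]]}}

```text
clock: 5.53
eef_pos: [627.0, 76.0, 81.1]
tool_rot: [3.141, 0.001, 1.72]
force: [6.0, -1.6, -11.0]
width: 13.0
```

{"fn": "step_arm", "kwargs": {"deltas": [[[0,1.7,-9.8,-1,0,0,0],[0,3.4,-19.7,0,0,0,0],[0,3.4,-19.7,0,0,0,0],[0,3.4,-19.7,0,0,0,0],[0,3.4,-19.7,0,0,0,0],[0,3.4,-19.7,0,0,0,0],[0,3.4,-19.7,0,0,0,0]]]}}

```text
clock: 6.12
eef_pos: [649.1, -49.5, 81.1]
tool_rot: [3.14, -0.003, 1.723]
force: [4.3, 4.1, -6.8]
width: 13.1
```

{"fn": "step_arm", "kwargs": {"deltas": [[[0,3.4,-19.7,0,0,0,0],[0,3.4,-19.7,0,0,0,0],[0,3.4,-19.7,0,0,0,0],[0,3,-17,0,0,0,0],[0,1.8,-10,0,0,0,0],[0,0,0,0,0,0,0],[0,0,0,0,0,0,0],[0,0,0,0,0,0,0]]]}}

```text
clock: 6.78
eef_pos: [664.8, -138.0, 81.1]
tool_rot: [3.139, 0.001, 1.721]
force: [4.8, -1.6, -5.8]
width: 12.9
```

{"fn": "step_arm", "kwargs": {"deltas": [[[1,0,0,0,0,0,0],[1,0,0,0,0,0,0],[1,0,0,0,0,0,0],[1,0,0,0,0,0,0],[1,0,0,20,0,0,0],[1,-5,10,40,0,0,0],[1,-15,20,40,0,0,0],[1,-20,20,25,0,0,0],[1,-20,30,10,0,0,0],[1,-10,20,5,0,0,0]]]}}

```text
clock: 7.62
eef_pos: [593.9, -36.9, 219.1]
tool_rot: [3.139, -0.0, 1.724]
force: [0.0, 1.2, -0.9]
width: 85.5
```

```bash
cat > pots.py <<'E'
from h import *
def pots(name=None):
    c,im,d=grab("top",name); hsv=cv2.cvtColor(im,cv2.COLOR_RGB2HSV)
    m=(hsv[...,1]<70)&(hsv[...,2]>150)
    for z,lo in ((56,1),(68,0)):
      for r,p,a in rects(c,m,z,1000,2400):
        a0=r[2]%90
        if max(r[1])<60: print(z,np.round(r[0],1),np.round(r[1],1),"ang",round(a0,1),round(np.radians(a0),3),p.round())
    return c,im,d
if __name__=="__main__":
    import sys
    s=ctrl.read_state(); print(s["clock"],s["eef_pos"].round(1),s["tool_rot"].round(3))
    c,im,d=pots(); crop(im,200,150,280,200,2.8,sys.argv[1])
E
python3 pots.py t1
```

```text
7.6167 [593.9 -36.9 219.1] [ 3.139 -0.     1.724]
56 [414.7 280.4] [41.1 41.2] ang 5.2 0.09 [231. 301.]
56 [446.6 168. ] [41.1 40.9] ang 40.3 0.703 [275. 288.]
56 [448.  -92.1] [41.2 40.9] ang 28.1 0.49 [375. 285.]
56 [463.4  42. ] [42.5 41.6] ang 77.3 1.349 [323. 281.]
68 [414.1 278. ] [40.7 40.8] ang 5.2 0.09 [231. 301.]
68 [445.7 166.8] [40.7 40.5] ang 40.3 0.703 [275. 288.]
68 [447.1 -90.6] [40.8 40.5] ang 28.1 0.49 [375. 285.]
68 [462.3  42.1] [42.  41.2] ang 77.3 1.349 [323. 281.]
```

View pics/t1.png

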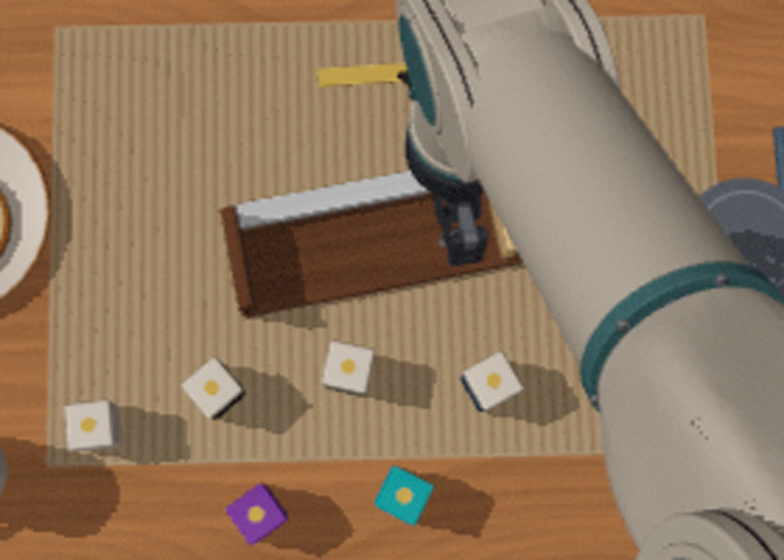

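{"fn": "step_arm", "kwargs": {"deltas": [[[1,-10,15,0,0,0,0.05],[1,-19,27,-10,0,0,0.07],[1,-20,28,-15,0,0,0.07],[1,-20,28,-15,0,0,0.07],[1,-20,28,-15,0,0,0.07],[1,-20,28,-15,0,0,0.07],[1,-18,25,-15,0,0,0.07],[1,-12,16,-10,0,0,0.07],[1,-8,10,-5,0,0,0.01],[1,0,0,-10,0,0,0]]]}}

```text
clock: 8.5
eef_pos: [446.7, 168.3, 106.4]
tool_rot: [3.14, -0.001, 2.278]
force: [-0.5, 0.0, -0.4]
width: 85.2
```

{"fn": "step_arm", "kwargs": {"deltas": [[[1,0,0,-10,0,0,0],[1,0,0,0,0,0,0],[1,0,0,0,0,0,0]]]}}

```text
clock: 8.75
eef_pos: [448.8, 163.9, 95.6]
tool_rot: [-3.14, 0.001, 2.27]
force: [0.4, -0.4, 0.3]
width: 85.4
```

{"fn": "step_arm", "kwargs": {"deltas": [[[1,0,0,-15,0,0,0],[1,0,0,-15,0,0,0],[1,0,0,0,0,0,0],[1,0,0,0,0,0,0]]]}}

```text
clock: 9.08
eef_pos: [448.6, 164.5, 66.1]
tool_rot: [-3.141, 0.0, 2.271]
force: [-0.7, -0.1, -0.0]
width: 85.5
```

{"fn": "step_arm", "kwargs": {"deltas": [[[1,-2,3.5,-10,0,0,0],[1,0,0,-16,0,0,0],[1,0,0,-10,0,0,0],[1,0,0,0,0,0,0],[0,0,0,0,0,0,0],[0,0,0,0,0,0,0],[0,0,0,0,0,0,0],[0,0,0,0,0,0,0],[0,0,0,0,0,0,0]]]}}

```text
clock: 9.83
eef_pos: [447.0, 168.9, 31.1]
tool_rot: [3.14, 0.001, 2.272]
force: [-0.5, -0.5, 5.5]
width: 41.3
```

{"fn": "step_arm", "kwargs": {"deltas": [[[0,0,0,15,0,0,0],[0,0,0,25,0,0,0],[0,10,-4,25,0,0,-0.06],[0,20,-9,10,0,0,-0.08],[0,25,-10,0,0,0,-0.08],[0,25,-10,0,0,0,-0.08],[0,22,-9,0,0,0,-0.08],[0,18,-8,0,0,0,-0.08],[0,12,-5,0,0,0,-0.068],[0,5,-2,0,0,0,0]]]}}

```text
clock: 10.67
eef_pos: [585.3, 110.1, 105.5]
tool_rot: [3.14, 0.001, 1.74]
force: [0.3, -0.2, -1.4]
width: 41.4
```

{"fn": "step_arm", "kwargs": {"deltas": [[[0,0,0,0,0,0,0],[0,0,0,0,0,0,0],[0,0,0,-10,0,0,0],[0,0,0,0,0,0,0],[0,0,0,0,0,0,0]]]}}

```text
clock: 11.08
eef_pos: [581.8, 112.2, 94.3]
tool_rot: [-3.139, -0.0, 1.746]
force: [-1.5, -0.0, -2.0]
width: 41.4
```

{"fn": "step_arm", "kwargs": {"deltas": [[[0,0,0,-15,0,0,0],[0,0,0,-15,0,0,0],[0,0,0,-12,0,0,0],[0,0,0,-5,0,0,0],[0,0,0,0,0,0,0],[0,0,0,-2,0,0,0],[0,0,0,-2,0,0,0],[0,0,0,0,0,0,0]]]}}

```text
clock: 11.75
eef_pos: [583.5, 111.9, 44.4]
tool_rot: [3.141, -0.0, 1.745]
force: [0.3, -0.2, -0.8]
width: 41.2
```

{"fn": "step_arm", "kwargs": {"deltas": [[[0,-0.4,2,-0.5,0,0,0],[0,-0.3,1.5,0,0,0,0],[0,0,0,0,0,0,0],[0,0,0,0,0,0,0]]]}}

```text
clock: 12.08
eef_pos: [582.7, 115.6, 43.9]
tool_rot: [3.141, -0.0, 1.745]
force: [0.1, -0.5, -1.6]
width: 41.8
```

{"fn": "step_arm", "kwargs": {"deltas": [[[0,-0.3,1.5,0,0,0,0],[0,0,0,0,0,0,0],[0,0,0,0,0,0,0]]]}}

```text
clock: 12.33
eef_pos: [582.3, 117.0, 43.7]
tool_rot: [3.142, -0.0, 1.745]
force: [0.1, -0.4, -0.7]
width: 41.0
```

{"fn": "step_arm", "kwargs": {"deltas": [[[0,-0.3,1.5,0,0,0,0],[0,0,0,0,0,0,0],[0,0,0,0,0,0,0]]]}}

```text
clock: 12.58
eef_pos: [582.0, 118.4, 43.6]
tool_rot: [3.142, -0.0, 1.745]
force: [0.3, -0.2, -1.2]
width: 41.3
```

{"fn": "step_arm", "kwargs": {"deltas": [[[0,-0.3,1.5,0,0,0,0],[0,0,0,0,0,0,0],[0,0,0,0,0,0,0]]]}}

```text
clock: 12.83
eef_pos: [581.9, 118.6, 43.6]
tool_rot: [-3.141, 0.002, 1.744]
force: [1.7, -3.4, -1.6]
width: 41.1
```

```bash
python3 - <<'E'
from h import *
c,im,d=grab("side"); crop(im,240,200,160,120,5,"s2")
c,im,d=grab("wrist","w2")
E
```

```text
(no output)
```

View pics/s2.png

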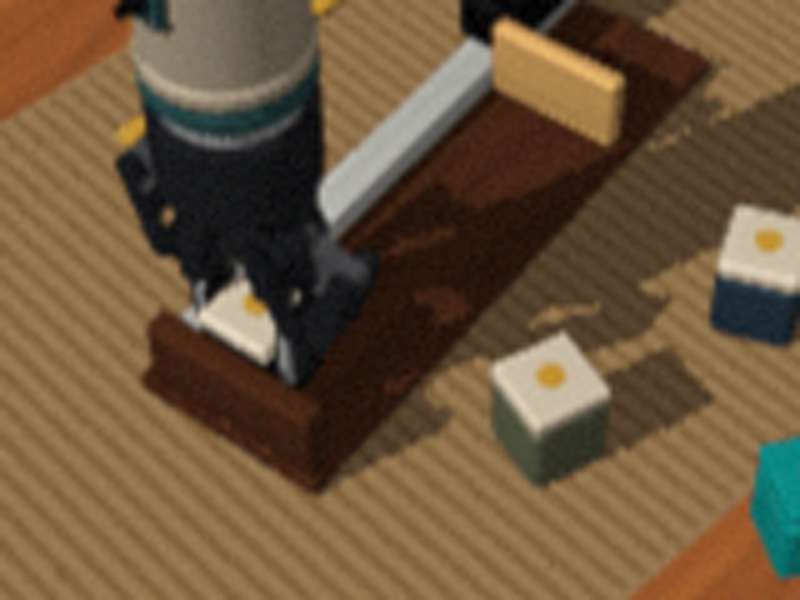

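View pics/w2.png

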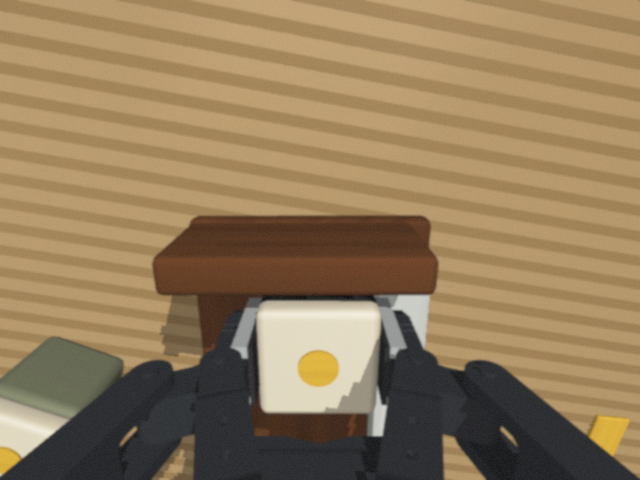

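{"fn": "step_arm", "kwargs": {"deltas": [[[0,2,0.3,0,0,0,0],[0,1.5,0.3,0,0,0,0],[0,0,0,0,0,0,0],[0,0,0,0,0,0,0]]]}}

```text
clock: 13.27
eef_pos: [584.5, 119.1, 43.3]
tool_rot: [-3.139, 0.002, 1.744]
force: [-1.2, -4.9, 0.3]
width: 41.3
```

{"fn": "step_arm", "kwargs": {"deltas": [[[0,1.5,0.3,0,0,0,0],[0,0,0,0,0,0,0],[0,0,0,0,0,0,0]]]}}

```text
clock: 13.52
eef_pos: [585.8, 119.3, 43.3]
tool_rot: [-3.139, 0.002, 1.744]
force: [-1.1, -5.3, -0.8]
width: 41.2
```

{"fn": "step_arm", "kwargs": {"deltas": [[[0,1.5,0.2,0,0,0,0],[0,0,0,0,0,0,0],[0,0,0,0,0,0,0]]]}}

```text
clock: 13.77
eef_pos: [587.0, 119.5, 43.3]
tool_rot: [-3.138, 0.002, 1.744]
force: [-1.3, -5.3, -0.1]
width: 41.5
```

{"fn": "step_arm", "kwargs": {"deltas": [[[0,1,0.2,0,0,0,0],[0,0,0,0,0,0,0],[0,0,0,0,0,0,0]]]}}

```text
clock: 14.02
eef_pos: [587.1, 119.6, 43.3]
tool_rot: [-3.137, 0.002, 1.745]
force: [-4.1, -5.4, 2.4]
width: 41.4
```

{"fn": "step_arm", "kwargs": {"deltas": [[[1,0,0,0,0,0,0],[1,0,0,0,0,0,0],[1,0,0,0,0,0,0],[1,0,0,15,0,0,0],[1,0,0,25,0,0,0],[1,0,-5,30,0,0,0],[1,-5,-15,15,0,0,-0.04],[1,-15,-25,0,0,0,-0.08],[1,-25,-15,0,0,0,-0.1],[1,-25,-10,0,0,0,-0.1]]]}}

```text
clock: 14.85
eef_pos: [519.5, 49.8, 129.2]
tool_rot: [3.139, -0.001, 1.418]
force: [-0.8, -0.1, 0.0]
width: 85.4
```

```bash
python3 pots.py t2
```

```text
14.85 [519.5  49.8 129.2] [ 3.139e+00 -1.000e-03  1.418e+00]
56 [414.9 280.3] [41.1 40.8] ang 5.9 0.102 [231. 301.]
68 [414.3 278. ] [40.7 40.4] ang 5.9 0.102 [231. 301.]
```

View pics/t2.png

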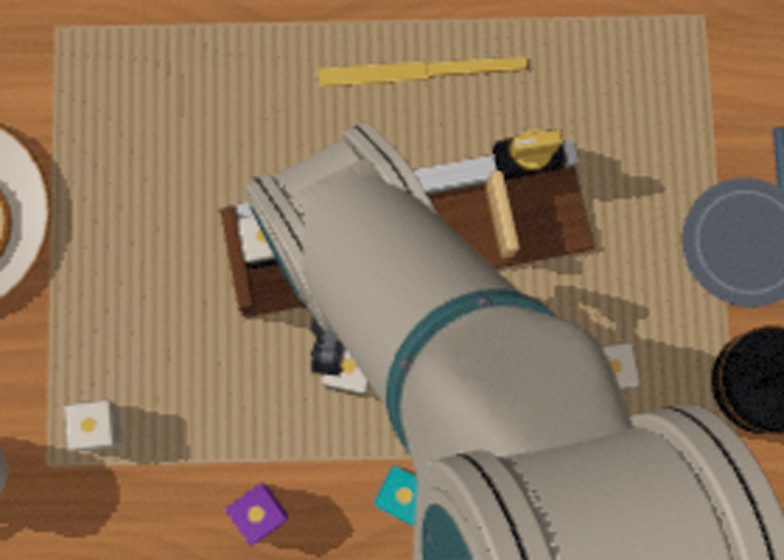

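{"fn": "step_arm", "kwargs": {"deltas": [[[1,-22,-3,-10,0,0,-0.04],[1,-22,-3,-25,0,0,-0.029],[1,-12,-2,-25,0,0,0],[1,0,0,-5,0,0,0],[1,0,0,0,0,0,0],[1,0,0,0,0,0,0]]]}}

```text
clock: 15.4
eef_pos: [465.3, 44.3, 64.1]
tool_rot: [3.139, -0.002, 1.357]
force: [1.3, 0.1, 0.7]
width: 85.7
```

```bash
python3 - <<'E'
from h import *
s=ctrl.read_state(); print(s["eef_pos"])
c,im,d=grab("wrist","w3")
E
```

```text
[465.29996174  44.32049677  64.13883469]
```

View pics/w3.png

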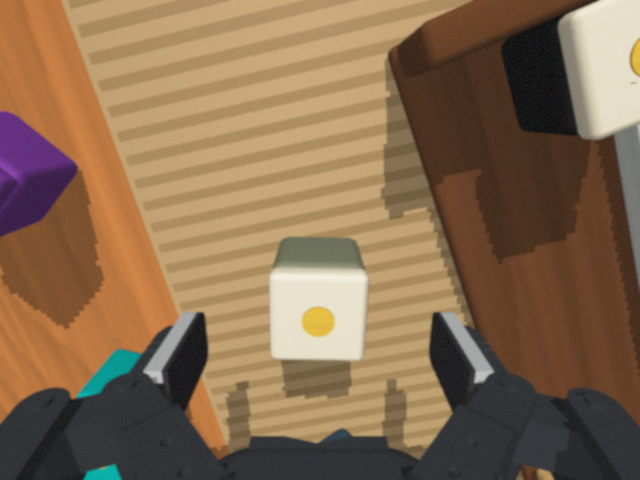

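```bash
cat > wl.py <<'E'
from h import *
def wl(z=56,save=None):
    s=ctrl.read_state(); c,im,d=grab("wrist",save); hsv=cv2.cvtColor(im,cv2.COLOR_RGB2HSV)
    print(s["clock"],s["eef_pos"].round(1),s["tool_rot"].round(3),s["force"].round(1))
    y=cv2.inRange(hsv,(15,150,120),(30,255,255))
    cs,_=cv2.findContours(y,cv2.RETR_EXTERNAL,cv2.CHAIN_APPROX_NONE)
    for k in cs:
        W=ray(c,k[:,0,:],z)[:,:2].astype(np.float32)
        (x0,y0),r=cv2.minEnclosingCircle(W); a=cv2.contourArea(W)
        if 3<r<11 and a>0.75*np.pi*r*r: print("dot",round(x0,1),round(y0,1),"r",round(r,1),k[:,0].mean(0).round())
    m=((hsv[...,1]<60)&(hsv[...,2]>140)).astype(np.uint8); m=cv2.morphologyEx(m,cv2.MORPH_OPEN,np.ones((5,5)))
    for r,p,a in rects(c,m,z,1300,2400): print("lid",np.round(r[0],1),np.round(r[1],1),round(np.radians(r[2]%90),3),p.round())
if __name__=="__main__":
    import sys; wl(float(sys.argv[1]),sys.argv[2] if len(sys.argv)>2 else None)
E
python3 wl.py 56; python3 wl.py 68
```

```text
15.45 [465.7  44.2  64.5] [ 3.138e+00 -2.000e-03  1.356e+00] [1.  0.  0.8]
dot 463.6 42.7 r 6.6 [317. 321.]
lid [464.4  46. ] [44.3 39.8] 1.337 [316. 312.]
15.5 [465.6  44.   64.7] [ 3.138e+00 -2.000e-03  1.356e+00] [ 0.3 -0.1  0.7]
dot 465.2 49.4 r 6.0 [317. 320.]
lid [465.9  52.5] [40.5 36.5] 1.336 [317. 311.]
```

{"fn": "step_arm", "kwargs": {"deltas": [[[1,-2.2,-1.9,-10,0,0,-0.008],[1,0,0,-16,0,0,0],[1,0,0,-8,0,0,0],[1,0,0,0,0,0,0],[0,0,0,0,0,0,0],[0,0,0,0,0,0,0],[0,0,0,0,0,0,0],[0,0,0,0,0,0,0],[0,0,0,0,0,0,0]]]}}

```text
clock: 16.3
eef_pos: [461.9, 41.3, 30.6]
tool_rot: [3.14, -0.001, 1.348]
force: [-0.5, -0.8, 4.7]
width: 41.6
```

{"fn": "step_arm", "kwargs": {"deltas": [[[0,0,0,15,0,0,0],[0,0,0,25,0,0,0],[0,8,2,25,0,0,0.04],[0,20,5,5,0,0,0.07],[0,25,6,0,0,0,0.07],[0,25,6,0,0,0,0.07],[0,22,6,0,0,0,0.07],[0,18,4,0,0,0,0.07],[0,10,3,0,0,0,0.006],[0,0,0,-5,0,0,0]]]}}

```text
clock: 17.13
eef_pos: [592.1, 74.2, 95.5]
tool_rot: [3.137, -0.001, 1.743]
force: [0.3, 1.8, -1.5]
width: 41.4
```

{"fn": "step_arm", "kwargs": {"deltas": [[[0,0,0,-15,0,0,0],[0,0,0,-15,0,0,0],[0,0,0,-10,0,0,0],[0,0,0,0,0,0,0],[0,0,0,0,0,0,0]]]}}

```text
clock: 17.55
eef_pos: [587.9, 73.0, 54.2]
tool_rot: [-3.14, 0.0, 1.744]
force: [0.5, 0.8, -1.0]
width: 41.2
```

{"fn": "step_arm", "kwargs": {"deltas": [[[0,0,0,-6,0,0,0],[0,0,0,-3,0,0,0],[0,0,0,-1.5,0,0,0],[0,-0.3,2,0,0,0,0],[0,0,0,0,0,0,0],[0,0,0,0,0,0,0]]]}}

```text
clock: 18.05
eef_pos: [588.7, 74.9, 44.3]
tool_rot: [-3.142, 0.0, 1.744]
force: [-0.4, -1.2, -1.9]
width: 41.2
```

{"fn": "step_arm", "kwargs": {"deltas": [[[0,-0.2,1.2,0,0,0,0],[0,0,0,0,0,0,0],[0,0,0,0,0,0,0]]]}}

```text
clock: 18.3
eef_pos: [588.7, 75.0, 44.3]
tool_rot: [-3.141, 0.002, 1.743]
force: [0.9, -5.4, 0.2]
width: 41.5
```

{"fn": "step_arm", "kwargs": {"deltas": [[[0,-0.2,1.2,0,0,0,0],[0,0,0,0,0,0,0],[0,0,0,0,0,0,0]]]}}

```text
clock: 18.55
eef_pos: [588.7, 75.0, 44.3]
tool_rot: [-3.141, 0.003, 1.742]
force: [1.2, -6.3, 0.7]
width: 41.5
```

{"fn": "step_arm", "kwargs": {"deltas": [[[0,2,-0.2,-0.5,0,0,0],[0,2,0.3,-0.5,0,0,0],[0,1,0.2,0,0,0,0],[0,0,0,0,0,0,0],[0,0,0,0,0,0,0]]]}}

```text
clock: 18.97
eef_pos: [592.4, 75.6, 42.8]
tool_rot: [-3.139, 0.003, 1.743]
force: [-1.1, -6.2, -1.1]
width: 41.1
```

{"fn": "step_arm", "kwargs": {"deltas": [[[0,1.2,0.2,0,0,0,0],[0,0,0,0,0,0,0],[0,0,0,0,0,0,0]]]}}

```text
clock: 19.22
eef_pos: [593.3, 75.8, 42.8]
tool_rot: [-3.138, 0.003, 1.743]
force: [-1.5, -6.3, -0.6]
width: 41.3
```

{"fn": "step_arm", "kwargs": {"deltas": [[[0,0.8,0.1,-0.5,0,0,0],[0,0,0,0,0,0,0],[0,0,0,0,0,0,0]]]}}

```text
clock: 19.47
eef_pos: [593.4, 75.8, 42.7]
tool_rot: [-3.137, 0.003, 1.743]
force: [-3.4, -7.1, 5.9]
width: 41.5
```

{"fn": "step_arm", "kwargs": {"deltas": [[[0,1.2,0.2,0.5,0,0,0],[0,0,0,0,0,0,0],[0,0,0,0,0,0,0]]]}}

```text
clock: 19.72
eef_pos: [594.8, 76.0, 42.8]
tool_rot: [-3.137, 0.003, 1.743]
force: [-2.5, -6.4, 1.2]
width: 41.2
```

```bash
python3 wl.py 68 w4
```

```text
19.7167 [594.8  76.   42.8] [-3.137e+00  3.000e-03  1.743e+00] [-2.5 -6.4  1.2]
dot 593.7 78.0 r 6.8 [318. 363.]
dot 586.3 119.0 r 6.7 [317. 244.]
```

View pics/w4.png

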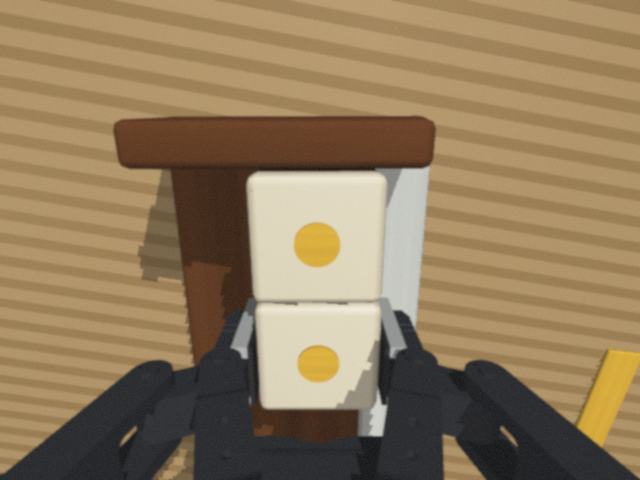

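{"fn": "step_arm", "kwargs": {"deltas": [[[0,1,0.2,0.3,0,0,0],[0,0,0,0,0,0,0],[0,0,0,0,0,0,0]]]}}

```text
clock: 20.02
eef_pos: [594.8, 76.1, 42.8]
tool_rot: [-3.135, 0.003, 1.743]
force: [-3.6, -5.9, 1.7]
width: 41.4
```

{"fn": "step_arm", "kwargs": {"deltas": [[[1,0,0,0,0,0,0],[1,0,0,0,0,0,0],[1,0,0,0,0,0,0],[1,0,0,15,0,0,0],[1,0,0,25,0,0,0],[1,-5,-5,30,0,0,0],[1,-18,-20,15,0,0,0.05],[1,-24,-28,0,0,0,0.06],[1,-25,-29,0,0,0,0.06],[1,-25,-29,0,0,0,0.06]]]}}

```text
clock: 20.85
eef_pos: [500.3, -32.1, 129.3]
tool_rot: [3.139, 0.0, 1.979]
force: [0.1, -0.1, -0.6]
width: 85.2
```

{"fn": "step_arm", "kwargs": {"deltas": [[[1,-24,-28,-10,0,0,0.06],[1,-16,-18,-20,0,0,0.03],[1,-10,-11,-20,0,0,0],[1,0,0,-14,0,0,0],[1,0,0,0,0,0,0],[1,0,0,0,0,0,0],[1,0,0,0,0,0,0]]]}}

```text
clock: 21.43
eef_pos: [452.0, -88.2, 65.2]
tool_rot: [3.139, 0.0, 2.065]
force: [0.1, 0.5, 0.2]
width: 85.2
```

```bash
python3 wl.py 56 w5; python3 pots.py t3
```

```text
21.4333 [452.  -88.2  65.2] [3.139 0.    2.065] [0.1 0.5 0.2]
dot 447.8 -91.4 r 6.7 [306. 319.]
lid [446.5 -88.9] [40.1 42.1] 0.489 [307. 311.]
21.4833 [452.  -88.3  65.4] [3.139e+00 1.000e-03 2.065e+00]
56 [414.9 280.3] [41.2 40.8] ang 5.9 0.102 [231. 301.]
68 [414.3 278. ] [40.8 40.4] ang 5.9 0.102 [231. 301.]
```

View pics/t3.png

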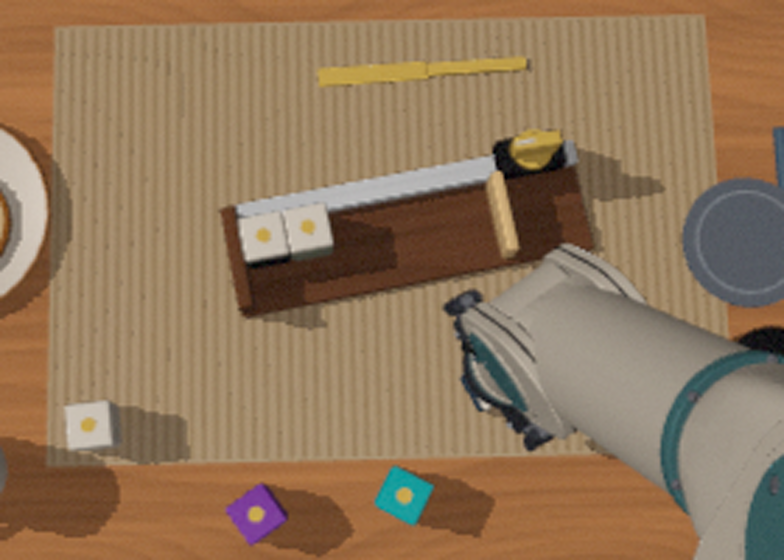

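View pics/w5.png

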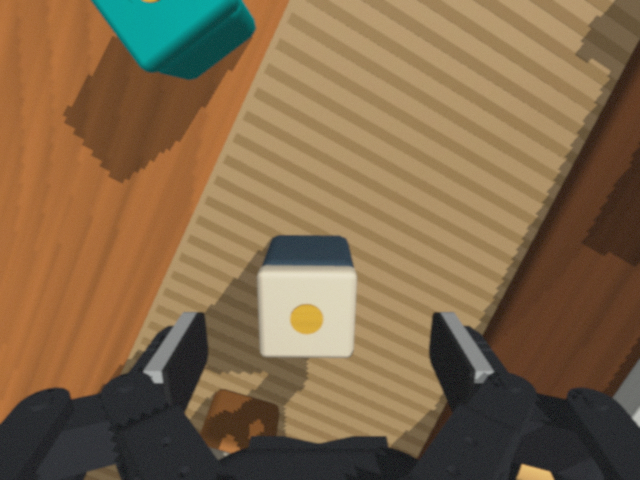

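{"fn": "step_arm", "kwargs": {"deltas": [[[1,-4,-3.5,-10,0,0,-0.005],[1,0,0,-16,0,0,0],[1,0,0,-9,0,0,0],[1,0,0,0,0,0,0],[0,0,0,0,0,0,0],[0,0,0,0,0,0,0],[0,0,0,0,0,0,0],[0,0,0,0,0,0,0],[0,0,0,0,0,0,0]]]}}

```text
clock: 22.28
eef_pos: [447.1, -92.8, 30.2]
tool_rot: [3.14, 0.001, 2.059]
force: [-0.3, -0.1, 5.0]
width: 41.4
```

{"fn": "step_arm", "kwargs": {"deltas": [[[0,0,0,15,0,0,0],[0,0,0,25,0,0,0],[0,8,6,25,0,0,-0.03],[0,22,18,5,0,0,-0.05],[0,27,22,0,0,0,-0.05],[0,27,22,0,0,0,-0.05],[0,27,22,0,0,0,-0.05],[0,22,18,0,0,0,-0.05],[0,14,11,0,0,0,-0.035],[0,3.7,3.6,-5,0,0,0]]]}}

```text
clock: 23.12
eef_pos: [600.5, 33.4, 95.5]
tool_rot: [3.136, -0.002, 1.745]
force: [0.3, 0.6, -1.7]
width: 41.8
```

{"fn": "step_arm", "kwargs": {"deltas": [[[0,0,0,-15,0,0,0],[0,0,0,-15,0,0,0],[0,0,0,-10,0,0,0],[0,0,0,0,0,0,0],[0,0,0,0,0,0,0]]]}}

```text
clock: 23.53
eef_pos: [596.2, 29.0, 53.9]
tool_rot: [-3.14, 0.0, 1.744]
force: [0.7, -0.4, -1.5]
width: 41.6
```

{"fn": "step_arm", "kwargs": {"deltas": [[[0,0,0,-6,0,0,0],[0,-0.3,1.5,-3,0,0,0],[0,-0.3,1.5,-2,0,0,0],[0,0,0,0,0,0,0],[0,0,0,0,0,0,0]]]}}

```text
clock: 23.95
eef_pos: [596.6, 33.0, 43.6]
tool_rot: [3.141, -0.0, 1.744]
force: [0.4, 0.0, -1.4]
width: 41.3
```

{"fn": "step_arm", "kwargs": {"deltas": [[[0,-0.2,1.4,0,0,0,0],[0,0,0,0,0,0,0],[0,0,0,0,0,0,0]]]}}

```text
clock: 24.2
eef_pos: [596.5, 34.3, 43.7]
tool_rot: [3.141, -0.0, 1.744]
force: [-0.1, 0.1, -2.1]
width: 40.9
```

{"fn": "step_arm", "kwargs": {"deltas": [[[0,-0.2,1.2,0,0,0,0],[0,0,0,0,0,0,0],[0,0,0,0,0,0,0]]]}}

```text
clock: 24.45
eef_pos: [596.3, 35.0, 43.5]
tool_rot: [3.142, 0.0, 1.744]
force: [-0.1, -1.0, -1.2]
width: 41.3
```

{"fn": "step_arm", "kwargs": {"deltas": [[[0,2,1,0,0,0,0],[0,2,0.6,-0.5,0,0,0],[0,1,0.2,0,0,0,0],[0,0.8,0,0,0,0,0],[0,0,0,0,0,0,0],[0,0,0,0,0,0,0]]]}}

```text
clock: 24.95
eef_pos: [601.7, 36.1, 42.7]
tool_rot: [-3.141, 0.001, 1.743]
force: [-1.3, -4.9, -2.3]
width: 41.3
```

{"fn": "step_arm", "kwargs": {"deltas": [[[0,1.2,0.2,0,0,0,0],[0,0,0,0,0,0,0],[0,0,0,0,0,0,0]]]}}

```text
clock: 25.2
eef_pos: [601.9, 36.1, 42.6]
tool_rot: [-3.138, 0.001, 1.743]
force: [-3.0, -5.1, -0.2]
width: 41.5
```

{"fn": "step_arm", "kwargs": {"deltas": [[[1,0,0,0,0,0,0],[1,0,0,0,0,0,0],[1,0,0,0,0,0,0],[1,0,0,15,0,0,0],[1,0,0,25,0,0,0],[1,-8,-5,35,0,0,0],[1,-20,-20,15,0,0,0],[1,-24,-35,0,0,0,0],[1,-24,-38,0,0,0,0],[1,-22,-38,0,0,0,0]]]}}

```text
clock: 26.03
eef_pos: [508.3, -93.0, 133.9]
tool_rot: [3.139, -0.0, 1.747]
force: [0.2, -1.6, -1.0]
width: 85.5
```

{"fn": "step_arm", "kwargs": {"deltas": [[[1,-20,-38,-10,0,0,-0.03],[1,-16,-35,-20,0,0,0],[1,-6,-20,-25,0,0,0],[1,-4,-10,-14,0,0,0],[1,0,0,0,0,0,0],[1,0,0,0,0,0,0],[1,0,0,0,0,0,0]]]}}

```text
clock: 26.62
eef_pos: [466.1, -191.1, 66.3]
tool_rot: [3.138, -0.001, 1.716]
force: [-0.0, 0.1, 0.3]
width: 85.4
```

```bash
python3 wl.py 56 w6; python3 pots.py t4
```

```text
26.6167 [ 466.1 -191.1   66.3] [ 3.138e+00 -1.000e-03  1.716e+00] [-0.   0.1  0.3]
dot 458.0 -203.5 r 6.7 [297. 338.]
lid [ 457.7 -200.4] [39.9 42.3] 0.144 [297. 330.]
26.6667 [ 466.2 -191.    66.5] [ 3.138 -0.     1.717]
56 [414.9 280.3] [41.1 40.8] ang 5.9 0.102 [231. 301.]
68 [414.3 278. ] [40.7 40.4] ang 5.9 0.102 [231. 301.]
```

View pics/t4.png

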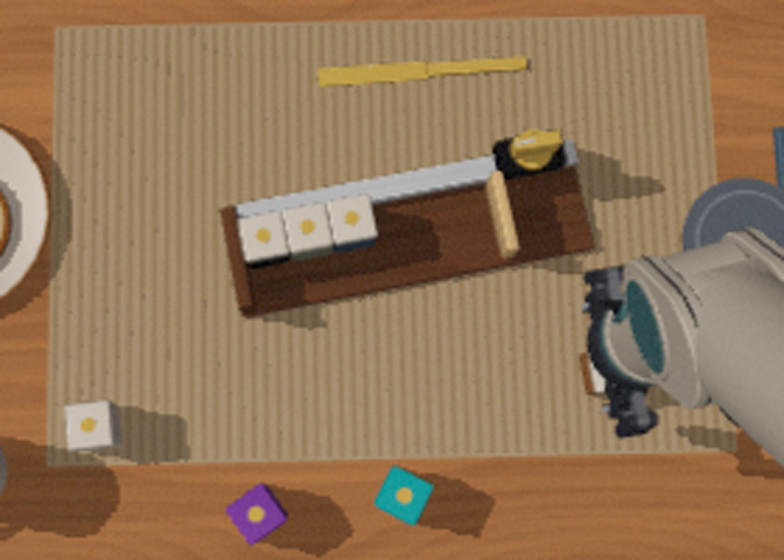

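View pics/w6.png

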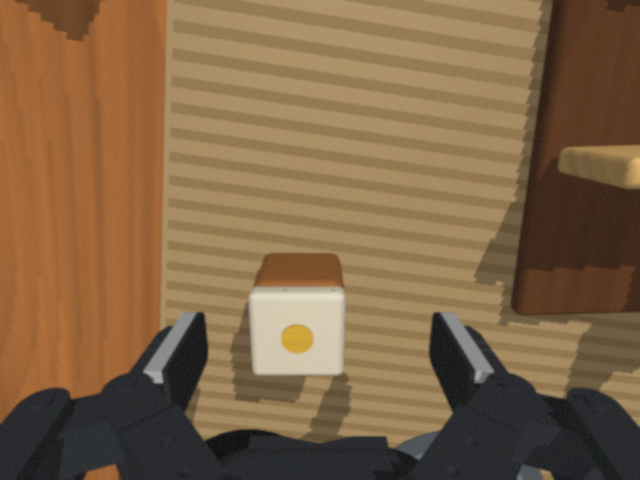

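{"fn": "step_arm", "kwargs": {"deltas": [[[1,-5,-8,0,0,0,0],[1,-3,-4.6,-10,0,0,0],[1,0,0,-16,0,0,0],[1,0,0,-10,0,0,0],[1,0,0,0,0,0,0],[0,0,0,0,0,0,0],[0,0,0,0,0,0,0],[0,0,0,0,0,0,0],[0,0,0,0,0,0,0],[0,0,0,0,0,0,0]]]}}

```text
clock: 27.55
eef_pos: [456.9, -205.5, 30.0]
tool_rot: [3.14, 0.001, 1.714]
force: [0.2, -0.2, 3.9]
width: 41.4
```

{"fn": "step_arm", "kwargs": {"deltas": [[[0,0,0,15,0,0,0],[0,0,0,30,0,0,0],[0,8,6,35,0,0,0.01],[0,20,25,5,0,0,0.02],[0,25,33,0,0,0,0],[0,25,33,0,0,0,0],[0,25,33,0,0,0,0],[0,20,30,0,0,0,0],[0,15,20,0,0,0,0],[0,10,13,0,0,0,0]]]}}

```text
clock: 28.38
eef_pos: [605.8, -8.0, 114.6]
tool_rot: [3.139, -0.002, 1.748]
force: [-0.0, -0.1, -1.6]
width: 41.0
```

{"fn": "step_arm", "kwargs": {"deltas": [[[0,0,0,-15,0,0,0],[0,0,0,-20,0,0,0],[0,0,0,-15,0,0,0],[0,0,0,-10,0,0,0],[0,0,0,0,0,0,0],[0,0,0,0,0,0,0]]]}}

```text
clock: 28.88
eef_pos: [603.9, -12.5, 54.1]
tool_rot: [-3.141, -0.0, 1.744]
force: [0.5, 1.1, -1.6]
width: 41.2
```

{"fn": "step_arm", "kwargs": {"deltas": [[[0,0,0,-6,0,0,0],[0,-0.3,1.5,-3,0,0,0],[0,-0.3,1.5,-2,0,0,0],[0,-0.2,1.4,0,0,0,0],[0,0,0,0,0,0,0],[0,0,0,0,0,0,0]]]}}

```text
clock: 29.38
eef_pos: [603.6, -7.8, 43.6]
tool_rot: [3.141, -0.0, 1.744]
force: [0.8, -0.1, -1.0]
width: 40.9
```

{"fn": "step_arm", "kwargs": {"deltas": [[[0,-0.2,1.2,0,0,0,0],[0,0,0,0,0,0,0],[0,0,0,0,0,0,0]]]}}

```text
clock: 29.63
eef_pos: [603.5, -7.3, 43.5]
tool_rot: [3.141, 0.001, 1.744]
force: [1.2, -1.1, -0.8]
width: 41.4
```

{"fn": "step_arm", "kwargs": {"deltas": [[[0,-0.2,1.2,0,0,0,0],[0,0,0,0,0,0,0],[0,0,0,0,0,0,0]]]}}

```text
clock: 29.88
eef_pos: [603.4, -7.3, 43.5]
tool_rot: [3.141, 0.002, 1.743]
force: [0.8, -5.0, 0.9]
width: 40.9
```

{"fn": "step_arm", "kwargs": {"deltas": [[[0,2,0.2,-0.3,0,0,0],[0,2,0.4,-0.5,0,0,0],[0,1.2,0.2,0,0,0,0],[0,1,0.2,0,0,0,0],[0,0,0,0,0,0,0],[0,0,0,0,0,0,0]]]}}

```text
clock: 30.38
eef_pos: [607.9, -6.5, 42.1]
tool_rot: [-3.138, 0.002, 1.743]
force: [-1.8, -5.4, 0.3]
width: 41.3
```

{"fn": "step_arm", "kwargs": {"deltas": [[[0,1.2,0.2,0,0,0,0],[0,0,0,0,0,0,0],[0,0,0,0,0,0,0]]]}}

```text
clock: 30.63
eef_pos: [609.1, -6.3, 42.1]
tool_rot: [-3.138, 0.002, 1.743]
force: [-1.1, -5.0, 0.1]
width: 41.0
```

{"fn": "step_arm", "kwargs": {"deltas": [[[0,1.2,0.2,0,0,0,0],[0,0,0,0,0,0,0],[0,0,0,0,0,0,0]]]}}

```text
clock: 30.88
eef_pos: [609.3, -6.3, 42.2]
tool_rot: [-3.136, 0.002, 1.743]
force: [-4.2, -6.1, 3.2]
width: 41.1
```

{"fn": "step_arm", "kwargs": {"deltas": [[[1,0,0,0,0,0,0],[1,0,0,0,0,0,0],[1,0,0,0,0,0,0],[1,0,0,15,0,0,0],[1,0,0,25,0,0,0],[1,-5,5,35,0,0,0],[1,-15,20,15,0,0,0],[1,-22,33,0,0,0,0],[1,-25,38,0,0,0,0],[1,-25,38,0,0,0,0]]]}}

```text
clock: 31.72
eef_pos: [523.3, 125.3, 133.2]
tool_rot: [3.14, -0.002, 1.743]
force: [0.5, 1.6, -0.8]
width: 85.4
```

{"fn": "step_arm", "kwargs": {"deltas": [[[1,-25,38,0,0,0,-0.03],[1,-25,38,0,0,0,-0.04],[1,-23,33,-10,0,0,0],[1,-15,22,-15,0,0,0],[1,-10,14,-20,0,0,0],[1,-4,7,-20,0,0,0],[1,0,0,0,0,0,0],[1,0,0,0,0,0,0],[1,0,0,0,0,0,0]]]}}

```text
clock: 32.47
eef_pos: [426.8, 268.8, 68.2]
tool_rot: [3.141, -0.0, 1.673]
force: [0.1, 0.3, 0.1]
width: 85.5
```

```bash
python3 wl.py 56 w7; python3 pots.py t5
```

```text
32.4667 [426.8 268.8  68.2] [ 3.141 -0.     1.673] [0.1 0.3 0.1]
dot 415.3 281.7 r 6.6 [295. 283.]
lid [414.6 288.6] [40.1 51.3] 0.099 [297. 267.]
32.5167 [427.2 268.6  68.4] [ 3.140e+00 -1.000e-03  1.672e+00]
```

View pics/t5.png

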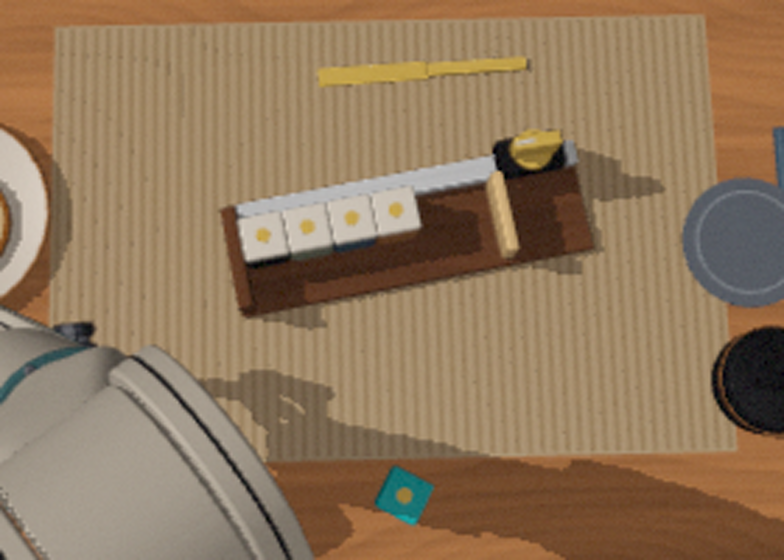

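View pics/w7.png

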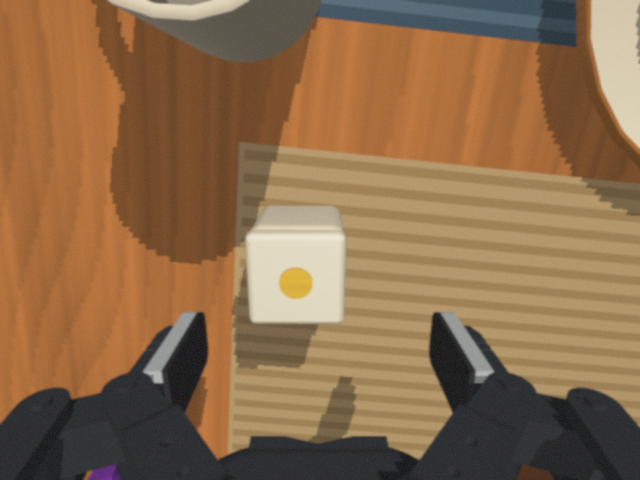

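{"fn": "step_arm", "kwargs": {"deltas": [[[1,-8,8,0,0,0,0],[1,-4,4,-10,0,0,0],[1,0,0,-16,0,0,0],[1,0,0,-12,0,0,0],[1,0,0,0,0,0,0],[0,0,0,0,0,0,0],[0,0,0,0,0,0,0],[0,0,0,0,0,0,0],[0,0,0,0,0,0,0],[0,0,0,0,0,0,0]]]}}

```text
clock: 33.4
eef_pos: [414.7, 281.4, 30.5]
tool_rot: [3.14, -0.001, 1.673]
force: [0.2, -0.5, 5.3]
width: 41.2
```

{"fn": "step_arm", "kwargs": {"deltas": [[[0,0,0,15,0,0,0],[0,0,0,30,0,0,0],[0,5,-6,35,0,0,0.02],[0,15,-25,12,0,0,0.03],[0,20,-35,0,0,0,0.021],[0,22,-37,0,0,0,0],[0,22,-37,0,0,0,0],[0,22,-37,0,0,0,0],[0,22,-37,0,0,0,0],[0,22,-37,0,0,0,0]]]}}

```text
clock: 34.23
eef_pos: [560.9, 33.5, 121.7]
tool_rot: [-3.141, 0.0, 1.744]
force: [1.1, 1.7, -1.0]
width: 41.6
```

{"fn": "step_arm", "kwargs": {"deltas": [[[0,20,-34,0,0,0,0],[0,15,-26,0,0,0,0],[0,9,-16,0,0,0,0],[0,3.8,-8.3,-10,0,0,0],[0,0,0,-20,0,0,0],[0,0,0,-20,0,0,0],[0,0,0,-10,0,0,0],[0,0,0,-5,0,0,0],[0,0,0,0,0,0,0],[0,0,0,0,0,0,0]]]}}

```text
clock: 35.07
eef_pos: [608.0, -48.0, 56.6]
tool_rot: [-3.141, 0.0, 1.745]
force: [-0.1, -2.0, -2.0]
width: 41.3
```

{"fn": "step_arm", "kwargs": {"deltas": [[[0,0.6,-3,0,0,0,0],[0,0.2,-1,-5,0,0,0],[0,0,0,-5,0,0,0],[0,0,0,-3,0,0,0],[0,0,0,0,0,0,0],[0,0,0,0,0,0,0]]]}}

```text
clock: 35.57
eef_pos: [608.9, -52.1, 43.2]
tool_rot: [-3.141, -0.0, 1.745]
force: [-0.1, 0.4, -2.2]
width: 40.8
```

```bash
python3 wl.py 68 w8;
```

```text
35.5667 [608.9 -52.1  43.2] [-3.141 -0.     1.745] [-0.1  0.4 -2.2]
dot 608.1 -52.0 r 6.8 [318. 367.]
dot 608.0 -5.2 r 6.7 [345. 235.]
dot 600.8 35.9 r 6.7 [349.  84.]
lid [607.4 -48.2] [39.6 43.6] 0.174 [312. 351.]
```

View pics/w8.png

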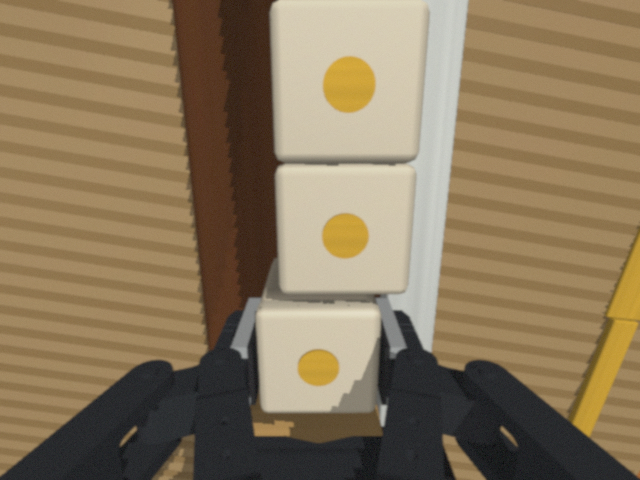

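{"fn": "step_arm", "kwargs": {"deltas": [[[0,-0.3,1.5,0,0,0,0],[0,-0.2,1.2,0,0,0,0],[0,0,0,0,0,0,0],[0,0,0,0,0,0,0]]]}}

```text
clock: 35.95
eef_pos: [608.6, -49.4, 43.6]
tool_rot: [3.141, -0.0, 1.745]
force: [0.4, 0.0, -2.8]
width: 41.3
```

{"fn": "step_arm", "kwargs": {"deltas": [[[0,-0.2,1.2,0,0,0,0],[0,0,0,0,0,0,0],[0,0,0,0,0,0,0]]]}}

```text
clock: 36.2
eef_pos: [608.4, -48.4, 43.5]
tool_rot: [3.142, -0.0, 1.745]
force: [0.7, -0.7, -1.8]
width: 41.2
```

{"fn": "step_arm", "kwargs": {"deltas": [[[0,-0.2,1.2,0,0,0,0],[0,0,0,0,0,0,0],[0,0,0,0,0,0,0]]]}}

```text
clock: 36.45
eef_pos: [608.2, -48.0, 43.5]
tool_rot: [-3.141, 0.001, 1.744]
force: [0.2, -1.4, -2.6]
width: 41.1
```

{"fn": "step_arm", "kwargs": {"deltas": [[[0,2,0.8,0,0,0,0],[0,2,0.5,-0.3,0,0,0],[0,2,0.4,-0.3,0,0,0],[0,1.5,0.2,0,0,0,0],[0,0,0,0,0,0,0],[0,0,0,0,0,0,0]]]}}

```text
clock: 36.95
eef_pos: [615.7, -46.7, 42.7]
tool_rot: [-3.141, 0.001, 1.744]
force: [0.1, -4.8, -0.9]
width: 41.2
```

{"fn": "step_arm", "kwargs": {"deltas": [[[0,1.2,0.2,0,0,0,0],[0,0,0,0,0,0,0],[0,0,0,0,0,0,0]]]}}

```text
clock: 37.2
eef_pos: [616.4, -46.6, 42.7]
tool_rot: [-3.14, 0.001, 1.744]
force: [-2.1, -5.4, -0.9]
width: 41.2
```

{"fn": "step_arm", "kwargs": {"deltas": [[[0,1,0.2,0,0,0,0],[0,0,0,0,0,0,0],[0,0,0,0,0,0,0]]]}}

```text
clock: 37.45
eef_pos: [616.5, -46.5, 42.7]
tool_rot: [-3.138, 0.002, 1.744]
force: [-3.7, -5.3, 1.1]
width: 41.3
```

{"fn": "step_arm", "kwargs": {"deltas": [[[1,0,0,0,0,0,0],[1,0,0,0,0,0,0],[1,0,0,0,0,0,0],[1,0,0,15,0,0,0],[1,0,0,30,0,0,0],[1,0,0,38,0,0,0],[1,-10,-20,38,0,0,0],[1,-15,-38,30,0,0,0],[1,-5,-38,10,0,0,0],[1,20,-30,0,0,0,0]]]}}

```text
clock: 38.28
eef_pos: [609.3, -165.3, 200.4]
tool_rot: [3.14, 0.003, 1.745]
force: [0.4, -0.6, 0.0]
width: 85.4
```

{"fn": "step_arm", "kwargs": {"deltas": [[[1,20,-20,0,0,0,0],[1,10,0,0,0,0,0],[1,0,0,0,0,0,0],[1,0,0,0,0,0,0]]]}}

```text
clock: 38.62
eef_pos: [641.5, -181.5, 196.4]
tool_rot: [3.141, -0.002, 1.746]
force: [-0.7, -0.1, -0.3]
width: 85.5
```

```bash
python3 wl.py 68 w9; python3 pots.py t6; python3 - <<'E'
from h import *
c,im,d=grab("side"); crop(im,240,170,200,150,4,"s9")
E
```

```text
38.6167 [ 641.5 -181.5  196.4] [ 3.141e+00 -2.000e-03  1.746e+00] [-0.7 -0.1 -0.3]
dot 615.6 -47.3 r 6.4 [315.  14.]
lid [629.  -73.3] [58.  70.6] 0.176 [337.  47.]
38.6667 [ 640.9 -181.1  196.4] [ 3.142e+00 -2.000e-03  1.747e+00]
56 [   8.5 -129. ] [50.5 51.8] ang 88.7 1.548 [399. 471.]
68 [  12.  -127.1] [50.  51.2] ang 88.7 1.548 [399. 471.]
```

View pics/w9.png

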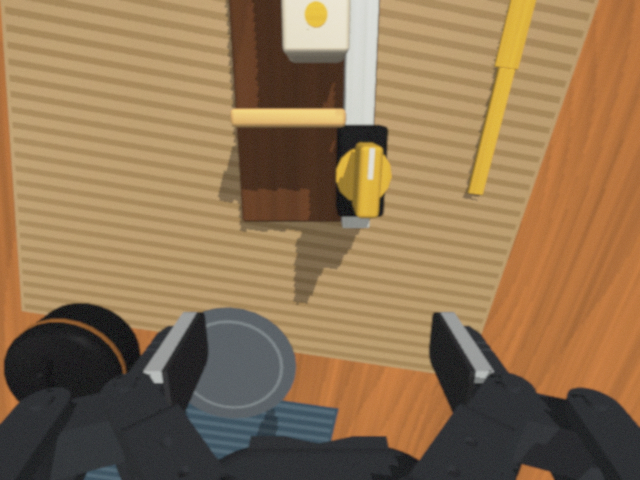

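View pics/t6.png

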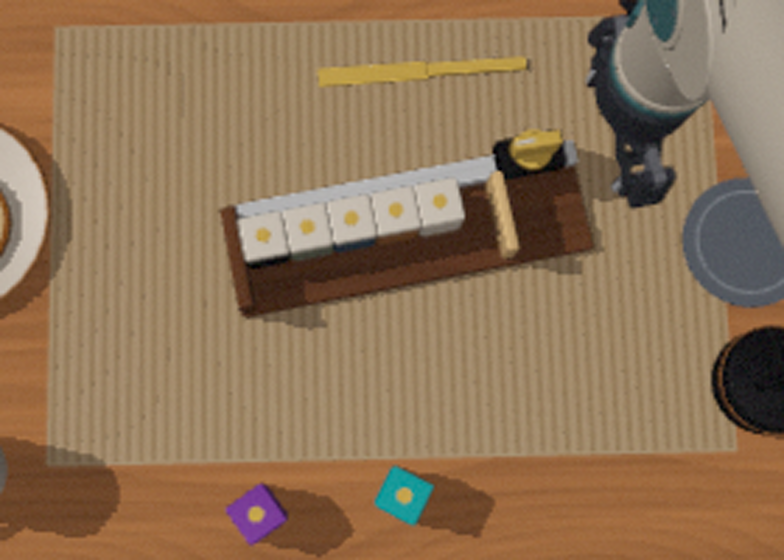

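View pics/s9.png

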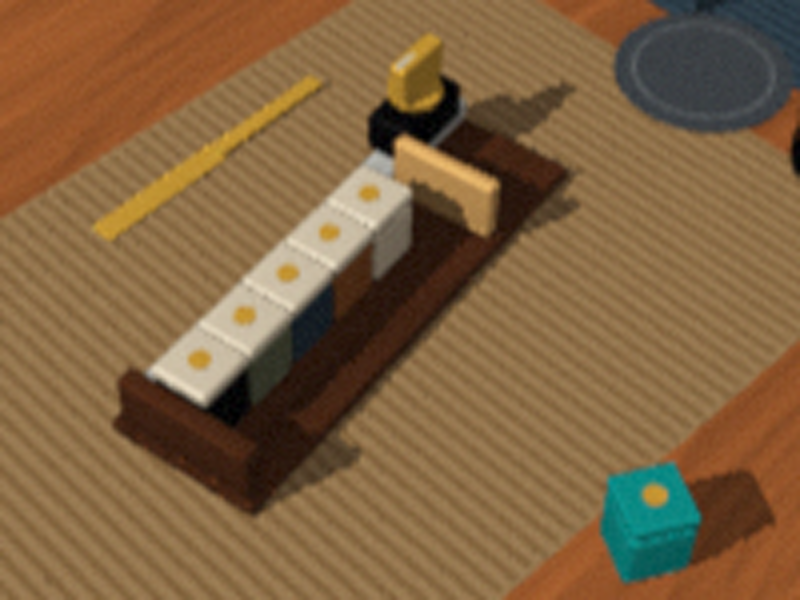

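{"fn": "step_arm", "kwargs": {"deltas": [[[1,10,20,0,0,0,-0.02],[1,14,23,-15,0,0,0],[1,0,0,-25,0,0,0],[1,0,0,-25,0,0,0],[1,0,0,-20,0,0,0],[1,0,0,-10,0,0,0],[1,0,0,0,0,0,0],[1,0,0,0,0,0,0],[1,0,0,0,0,0,0]]]}}

```text
clock: 39.52
eef_pos: [666.1, -139.9, 103.1]
tool_rot: [3.139, 0.0, 1.725]
force: [-0.3, 0.4, 0.7]
width: 85.5
```

{"fn": "step_arm", "kwargs": {"deltas": [[[1,-1.2,1.9,-10,0,0,-0.003],[1,0,0,-11,0,0,0],[1,0,0,0,0,0,0],[1,0,0,0,0,0,0],[0,0,0,0,0,0,0],[0,0,0,0,0,0,0],[0,0,0,0,0,0,0],[0,0,0,0,0,0,0],[0,0,0,0,0,0,0],[0,0,0,0,0,0,0]]]}}

```text
clock: 40.35
eef_pos: [664.9, -138.2, 80.9]
tool_rot: [3.139, 0.0, 1.722]
force: [1.6, -0.2, 1.7]
width: 12.7
```

{"fn": "step_arm", "kwargs": {"deltas": [[[0,-1.4,8,0,0,0,0],[0,-1.7,9.5,0,0,0,0],[0,-1.4,8,0,0,0,0],[0,-0.5,3,0,0,0,0],[0,0,0,0,0,0,0],[0,0,0,0,0,0,0],[0,0,0,0,0,0,0]]]}}

```text
clock: 40.93
eef_pos: [659.5, -108.0, 80.8]
tool_rot: [3.14, -0.002, 1.723]
force: [2.9, 2.3, 2.2]
width: 13.1
```

{"fn": "step_arm", "kwargs": {"deltas": [[[0,-0.3,1.5,0,0,0,0],[0,0,0,0,0,0,0],[0,0,0,0,0,0,0]]]}}

```text
clock: 41.18
eef_pos: [659.5, -108.2, 80.8]
tool_rot: [3.14, -0.0, 1.722]
force: [4.3, 1.9, 2.1]
width: 13.0
```

{"fn": "step_arm", "kwargs": {"deltas": [[[0,-0.3,1.5,0,0,0,0],[0,0,0,0,0,0,0],[0,0,0,0,0,0,0]]]}}

```text
clock: 41.43
eef_pos: [659.4, -107.8, 80.9]
tool_rot: [3.139, 0.001, 1.721]
force: [5.0, 0.1, 2.1]
width: 13.0
```

{"fn": "step_arm", "kwargs": {"deltas": [[[0,-0.3,1.5,0,0,0,0],[0,0,0,0,0,0,0],[0,0,0,0,0,0,0]]]}}

```text
clock: 41.68
eef_pos: [659.2, -106.6, 80.9]
tool_rot: [3.139, 0.002, 1.721]
force: [5.3, -0.6, 1.5]
width: 13.3
```

{"fn": "step_arm", "kwargs": {"deltas": [[[0,0.2,1.5,0,0,0,0],[0,0,0,0,0,0,0],[0,0,0,0,0,0,0]]]}}

```text
clock: 41.93
eef_pos: [659.1, -105.7, 80.9]
tool_rot: [3.14, 0.002, 1.72]
force: [5.0, -0.5, 2.0]
width: 13.0
```

{"fn": "step_arm", "kwargs": {"deltas": [[[0,0,1.5,0,0,0,0],[0,0,0,0,0,0,0],[0,0,0,0,0,0,0]]]}}

```text
clock: 42.18
eef_pos: [659.0, -105.7, 80.9]
tool_rot: [3.14, 0.004, 1.72]
force: [5.0, -2.6, 3.4]
width: 13.0
```

{"fn": "step_arm", "kwargs": {"deltas": [[[0,-0.2,1.5,0,0,0,0],[0,0,0,0,0,0,0],[0,0,0,0,0,0,0]]]}}

```text
clock: 42.43
eef_pos: [659.0, -105.6, 80.9]
tool_rot: [3.14, 0.006, 1.719]
force: [6.2, -5.6, 2.1]
width: 12.8
```

```bash
python3 wl.py 68 w10; python3 - <<'E'
from h import *
c,im,d=grab("side"); crop(im,240,170,200,150,4,"s10")
E
```

```text
42.4333 [ 659.  -105.6   80.9] [3.14  0.006 1.719] [ 6.2 -5.6  2.1]
dot 615.7 -46.7 r 6.6 [228. 158.]
dot 608.4 -5.6 r 6.6 [216.  32.]
lid [617.2 -45.7] [42.3 40.2] 0.174 [231. 152.]
```

View pics/w10.png

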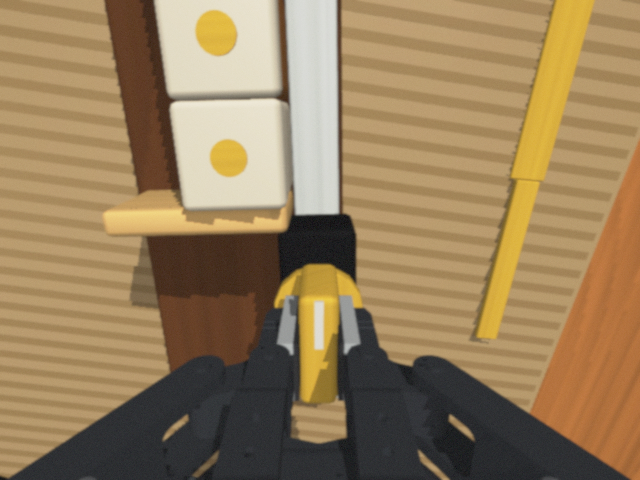

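View pics/s10.png

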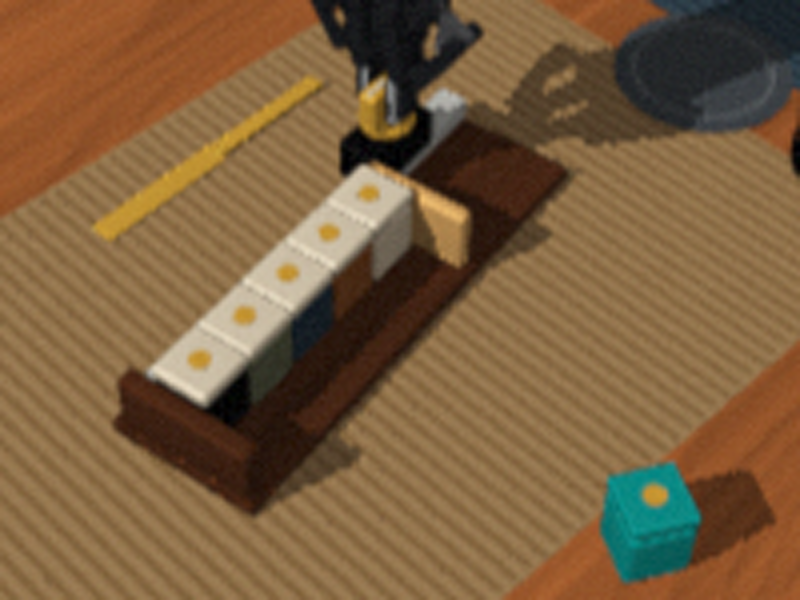

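{"fn": "step_arm", "kwargs": {"deltas": [[[0,0.2,1.5,0,0,0,0],[0,0,0,0,0,0,0],[0,0,0,0,0,0,0]]]}}

```text
clock: 42.78
eef_pos: [659.1, -105.6, 80.9]
tool_rot: [3.141, 0.007, 1.718]
force: [4.9, -8.4, 2.9]
width: 12.7
```

{"fn": "step_arm", "kwargs": {"deltas": [[[0,0.2,1.5,0,0,0,0],[0,0,0,0,0,0,0],[0,0,0,0,0,0,0]]]}}

```text
clock: 43.03
eef_pos: [659.1, -105.5, 80.9]
tool_rot: [3.142, 0.009, 1.717]
force: [5.7, -9.2, 4.0]
width: 13.4
```

{"fn": "step_arm", "kwargs": {"deltas": [[[0,0,0,0,0,0,-0.08],[0,0,0,0,0,0,-0.1],[0,0,0,0,0,0,-0.1],[0,0,0,0,0,0,-0.1],[0,0,0,0,0,0,-0.1],[0,0,0,0,0,0,-0.1],[0,0,0,0,0,0,-0.1],[0,0,0,0,0,0,-0.1],[0,0,0,0,0,0,-0.1],[0,0,0,0,0,0,-0.1]]]}}

```text
clock: 43.87
eef_pos: [658.6, -105.3, 80.9]
tool_rot: [3.135, 0.005, 0.732]
force: [3.7, -9.1, 0.7]
width: 13.3
```

{"fn": "step_arm", "kwargs": {"deltas": [[[0,0,0,0,0,0,-0.1],[0,0,0,0,0,0,-0.1],[0,0,0,0,0,0,-0.1],[0,0,0,0,0,0,-0.1],[0,0,0,0,0,0,-0.1],[0,0,0,0,0,0,-0.06],[0,0,0,0,0,0,0],[0,0,0,0,0,0,0]]]}}

```text
clock: 44.53
eef_pos: [658.5, -105.0, 81.0]
tool_rot: [3.133, 0.0, 0.179]
force: [2.9, -9.8, 2.4]
width: 13.1
```

{"fn": "step_arm", "kwargs": {"deltas": [[[0,0,0,0,0,0,-0.03],[0,0,0,0,0,0,0],[0,0,0,0,0,0,0]]]}}

```text
clock: 44.78
eef_pos: [658.5, -105.0, 81.0]
tool_rot: [3.133, 0.0, 0.151]
force: [3.1, -8.7, 1.7]
width: 12.5
```

```bash
python3 - <<'E'
from h import *
s=ctrl.read_state(); print(s["tool_rot"],s["torque"],s["force"])
E
```

```text
[3.13275231e+00 2.74904632e-04 1.51458050e-01] [-1.80038719 -0.80615637  1.14376529] [ 3.09344167 -8.6616663   1.66211871]
```

{"fn": "step_arm", "kwargs": {"deltas": [[[0,-0.5,-1.5,0,0,0,0.01],[1,0,0,0,0,0,0],[1,0,0,0,0,0,0],[1,0,0,0,0,0,0],[1,0,0,0,0,0,0],[1,0,0,20,0,0,0],[1,0,0,35,0,0,0],[1,-20,0,35,0,0,0],[1,-38,0,30,0,0,0],[1,-38,0,20,0,0,0]]]}}

```text
clock: 45.62
eef_pos: [568.9, -98.6, 217.7]
tool_rot: [3.141, -0.003, 0.163]
force: [-0.6, 0.5, 0.7]
width: 85.2
```

{"fn": "step_arm", "kwargs": {"deltas": [[[1,-38,0,10,0,0,0],[1,-35,0,0,0,0,0],[1,-25,0,0,0,0,0],[1,0,0,0,0,0,0],[1,0,0,0,0,0,0]]]}}

```text
clock: 46.03
eef_pos: [469.1, -99.1, 226.1]
tool_rot: [-3.141, 0.0, 0.161]
force: [0.2, -1.1, -0.3]
width: 85.5
```

```bash
python3 wl.py 68 w11; python3 - <<'E'
from h import *
c,im,d=grab("wrist")
K,R,t=c
for n in ["side","top"]:
    c,im,d=grab(n); 
    if n=="side": crop(im,240,120,260,195,3,"s11")
    else: crop(im,220,150,290,200,2.7,"t11")
E
```

```text
46.0333 [469.1 -99.1 226.1] [-3.141  0.     0.161] [ 0.2 -1.1 -0.3]
dot 341.2 119.1 r 5.9 [ 43. 321.]
lid [599.5 -28.1] [17.7 82.4] 0.161 [246.  15.]
```

View pics/w11.png

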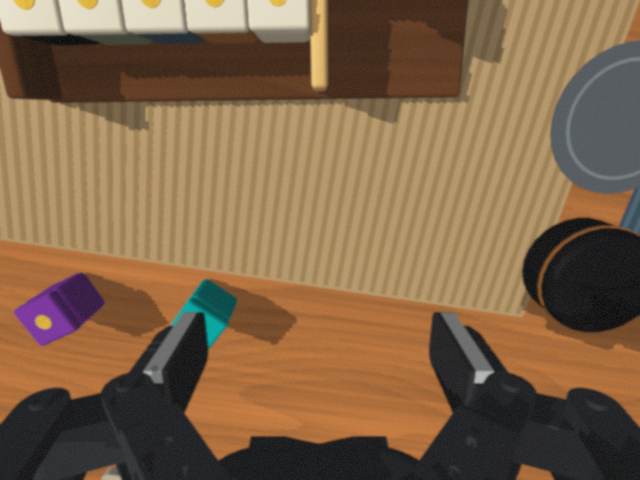

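View pics/s11.png

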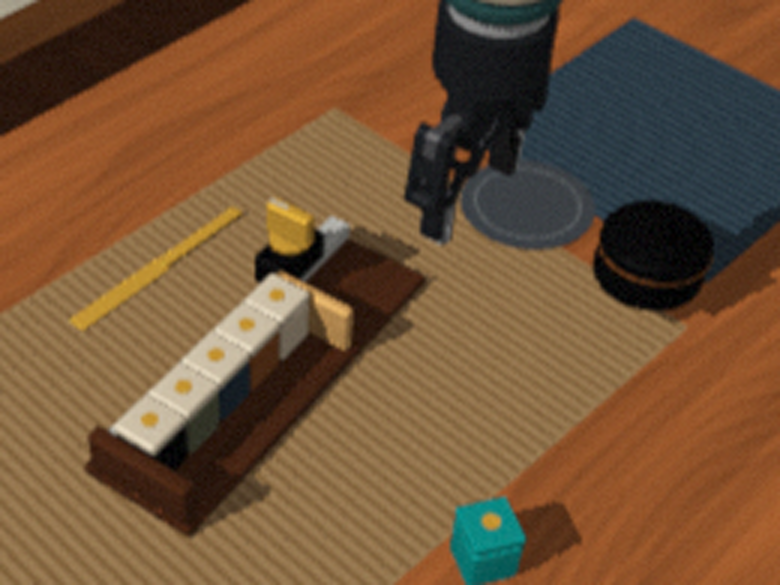

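View pics/t11.png

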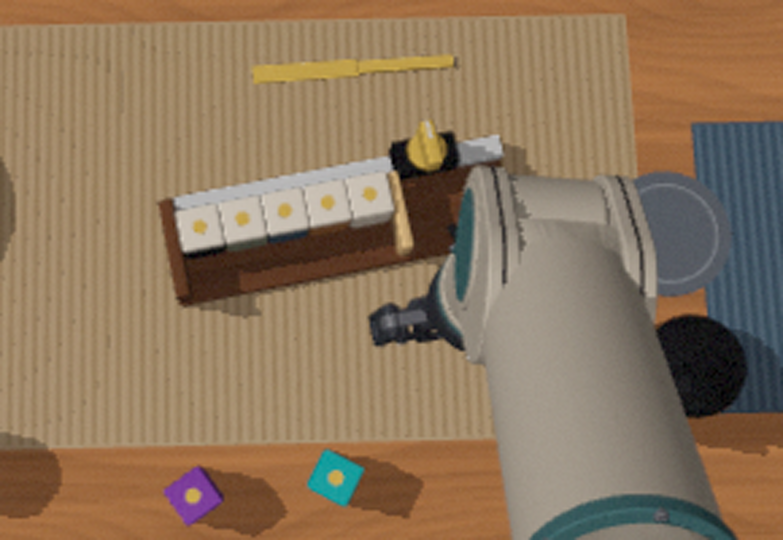

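{"fn": "step_arm", "kwargs": {"deltas": [[[1,-4,-20,0,0,0,0],[1,-6,-33,5,0,0,-0.02],[1,-6,-35,5,0,0,-0.03],[1,-6,-35,5,0,0,-0.03],[1,-6,-35,0,0,0,-0.03],[1,-6,-33,0,0,0,-0.03],[1,-6,-25,0,0,0,-0.02],[1,-4,-14,0,0,0,0],[1,0,0,0,0,0,0],[1,0,0,0,0,0,0]]]}}

```text
clock: 47.07
eef_pos: [426.6, -329.6, 240.1]
tool_rot: [-3.141, 0.0, 0.0]
force: [-0.3, 0.5, -0.0]
width: 85.2
```

```bash
cat > cr.py <<'E'
from h import *
import sys
def meas(n,name):
    c,im,d=grab(n,name); hsv=cv2.cvtColor(im,cv2.COLOR_RGB2HSV); K,R,t=c
    v,u=np.mgrid[0:480,0:640]
    P=np.stack([(u-K[0,2])/K[0,0]*d,(v-K[1,2])/K[1,1]*d,d],-1)
    W=(P-t)@R
    roi=(W[...,0]>330)&(W[...,0]<680)&(W[...,1]>-470)&(W[...,1]<-255)
    # crock top: dark, height ~54
    m=(roi&(W[...,2]>48)&(W[...,2]<60)&(hsv[...,2]<70)).astype(np.uint8)
    cs,_=cv2.findContours(m,cv2.RETR_EXTERNAL,cv2.CHAIN_APPROX_NONE)
    k=max(cs,key=cv2.contourArea); Q=ray(c,k[:,0],54)[:,:2].astype(np.float32)
    h=cv2.convexHull(Q); (x,y),r=cv2.minEnclosingCircle(h); e=cv2.fitEllipse(h)
    print(n,"crock circ",round(x,1),round(y,1),round(r,1),"ell",np.round(e[0],1),np.round(e[1],1))
    m=(roi&(W[...,2]<14)&(hsv[...,1]<75)&(hsv[...,2]>40)&(hsv[...,2]<140)).astype(np.uint8); m=cv2.morphologyEx(m,cv2.MORPH_OPEN,np.ones((3,3)))
    cs,_=cv2.findContours(m,cv2.RETR_EXTERNAL,cv2.CHAIN_APPROX_NONE)
    if cs:
        k=max(cs,key=cv2.contourArea); Q=ray(c,k[:,0],2)[:,:2].astype(np.float32)
        h=cv2.convexHull(Q); (x,y),r=cv2.minEnclosingCircle(h); e=cv2.fitEllipse(h)
        print(n,"coaster circ",round(x,1),round(y,1),round(r,1),"ell",np.round(e[0],1),np.round(e[1],1),k[:,0].mean(0).round())
s=ctrl.read_state(); print(s["clock"],s["eef_pos"].round(1),s["tool_rot"].round(3))
for n in sys.argv[2:]: meas(n,sys.argv[1]+n)
E
python3 cr.py c1 wrist top side
```

```text
47.0667 [ 426.6 -329.6  240.1] [-3.141  0.     0.   ]
wrist crock circ 445.8 -356.9 47.5 ell [ 446.  -356.9] [93.9 94.6]
wrist coaster circ 582.5 -355.1 48.5 ell [ 574.9 -355. ] [79.2 97.1] [349.  30.]
top crock circ 444.5 -356.4 48.8 ell [ 444.6 -356.7] [95.9 96.3]
top coaster circ 582.9 -357.8 66.8 ell [ 582.7 -357.3] [129.8 131.2] [467. 236.]
side crock circ 440.5 -353.2 50.7 ell [ 441.1 -352.5] [ 95.7 100.1]
side coaster circ 584.2 -359.9 66.4 ell [ 584.7 -360. ] [127.6 131.7] [416. 188.]
```

View pics/c1wrist.png

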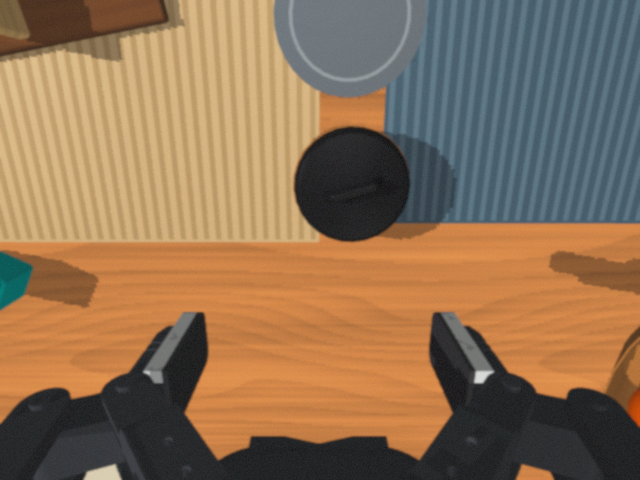

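{"fn": "step_arm", "kwargs": {"deltas": [[[0.7,-15,-8,0,0,0,0],[0.7,-25,-10,0,0,0,0],[0.7,-20,-7,-10,0,0,0],[0.7,-12,-2.5,-30,0,0,0],[0.7,0,0,-38,0,0,0],[0.7,0,0,-38,0,0,0],[0.7,0,0,-35,0,0,0],[0.7,0,0,-30,0,0,0],[0.7,0,0,-20,0,0,0],[0.7,0,0,0,0,0,0]]]}}

```text
clock: 48.05
eef_pos: [353.5, -353.6, 36.2]
tool_rot: [-3.136, 0.005, 0.004]
force: [-0.3, 0.0, 0.1]
width: 60.1
```

{"fn": "step_arm", "kwargs": {"deltas": [[[0.7,0,0,0,0,0,0],[0.7,0,0,0,0,0,0],[0.7,0,0,0,0,0,0]]]}}

```text
clock: 48.3
eef_pos: [355.6, -357.3, 41.3]
tool_rot: [3.14, -0.002, 0.002]
force: [0.5, 0.8, -0.1]
width: 59.6
```

{"fn": "step_arm", "kwargs": {"deltas": [[[0.7,0,0,-8,0,0,0],[0.7,0,0,-6,0,0,0],[0.7,10,0,0,0,0,0],[0.7,10,0,0,0,0,0],[0.7,6,0,0,0,0,0],[0.7,4,0,0,0,0,0],[0.7,4,0,0,0,0,0],[0.7,4,0,0,0,0,0],[0.7,4,0,0,0,0,0]]]}}

```text
clock: 49.05
eef_pos: [395.6, -356.8, 25.7]
tool_rot: [-3.141, 0.002, 0.001]
force: [-3.7, -1.4, 1.9]
width: 59.8
```

{"fn": "step_arm", "kwargs": {"deltas": [[[0.7,6,0,0,0,0,0],[0.7,6,0,0,0,0,0],[0.7,6,0,0,0,0,0],[0.7,6,0,0,0,0,0],[0.7,6,0,0,0,0,0],[0.7,6,0,0,0,0,0],[0.7,6,0,0,0,0,0],[0.7,6,0,0,0,0,0],[0.7,6,0,0,0,0,0],[0.7,6,0,0,0,0,0]]]}}

```text
clock: 49.88
eef_pos: [456.9, -356.6, 25.6]
tool_rot: [-3.141, 0.0, 0.002]
force: [-3.0, -0.0, 0.6]
width: 59.8
```

{"fn": "step_arm", "kwargs": {"deltas": [[[0.7,6,0,0,0,0,0],[0.7,6,0,0,0,0,0],[0.7,6,0,0,0,0,0],[0.7,6,0,0,0,0,0],[0.7,6,0,0,0,0,0],[0.7,6,0,0,0,0,0],[0.7,4,0,0,0,0,0],[0.7,2,0,0,0,0,0],[0.7,0,0,0,0,0,0],[0.7,0,0,0,0,0,0]]]}}

```text
clock: 50.72
eef_pos: [499.4, -356.7, 25.9]
tool_rot: [3.141, -0.002, 0.002]
force: [0.1, -0.3, -0.8]
width: 59.5
```

```bash
python3 cr.py c2 wrist top side
```

```text
50.7167 [ 499.4 -356.7   25.9] [ 3.141e+00 -2.000e-03  2.000e-03]
wrist crock circ 551.4 -355.5 45.7 ell [ 551.5 -355.6] [90.9 91. ]
wrist coaster circ 520.4 -430.2 61.3 ell [ 520.  -430.5] [ 11.2 129.4] [492. 234.]
top crock circ 552.8 -352.9 49.0 ell [ 556.3 -351.2] [77.5 96.2]
top coaster circ 583.0 -356.6 65.7 ell [ 584.3 -356.7] [125.3 130.5] [464. 228.]
side crock circ 545.1 -351.1 50.6 ell [ 548.9 -349.4] [88.4 98.4]
side coaster circ 599.0 -347.8 62.4 ell [ 599.7 -349. ] [ 88.8 121.3] [404. 187.]
```

View pics/c2wrist.png

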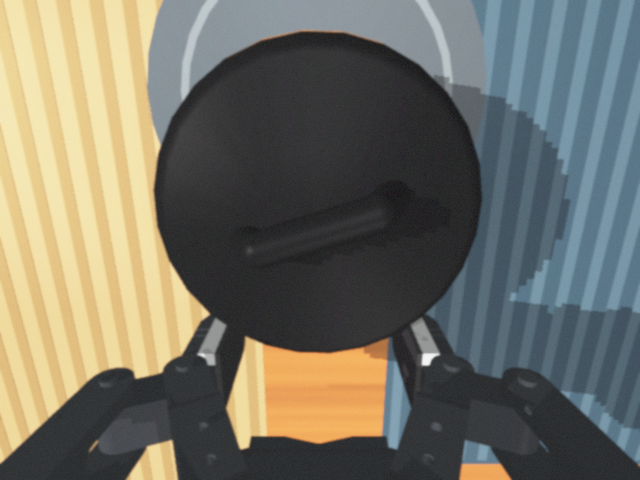

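View pics/c2side.png

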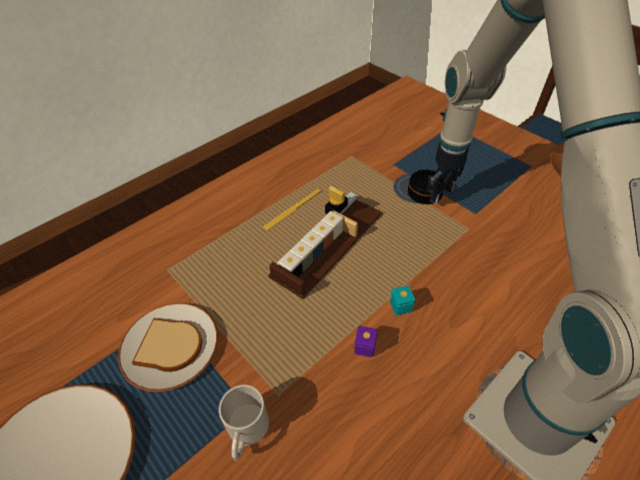

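{"fn": "step_arm", "kwargs": {"deltas": [[[0.7,5,0,0,0,0,0],[0.7,6,0,0,0,0,0],[0.7,6,0,0,0,0,0],[0.7,5,0,0,0,0,0],[0.7,4,0,0,0,0,0],[0.7,2,0,0,0,0,0],[0.7,0,0,0,0,0,0],[0.7,0,0,0,0,0,0],[0.7,0,0,0,0,0,0]]]}}

```text
clock: 51.62
eef_pos: [527.3, -356.6, 25.7]
tool_rot: [3.141, -0.002, 0.002]
force: [0.1, -0.3, -0.2]
width: 60.2
```

```bash
python3 cr.py c3 wrist top
```

```text
51.6167 [ 527.3 -356.6   25.7] [ 3.141e+00 -2.000e-03  2.000e-03]
wrist crock circ 579.1 -355.6 45.7 ell [ 579.3 -355.7] [90.7 90.9]
wrist coaster circ 549.3 -430.9 59.9 ell [ 548.1 -430.2] [ 14.5 122.1] [492. 236.]
top crock circ 584.2 -352.9 47.9 ell [ 585.7 -350.4] [74.7 94.3]
top coaster circ 591.8 -341.5 61.6 ell [ 588.5 -345.7] [104.9 120.2] [454. 229.]
```

View pics/c3wrist.png

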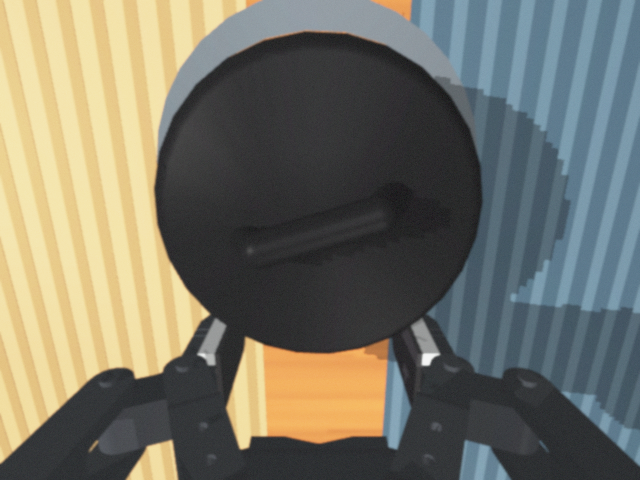

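{"fn": "step_arm", "kwargs": {"deltas": [[[0.7,1.5,-0.3,0,0,0,0],[0.7,1.5,0,0,0,0,0],[0.7,0,0,0,0,0,0],[0.7,0,0,0,0,0,0],[0.7,-10,0,0,0,0,0],[0.7,-30,0,0,0,0,0],[0.7,-35,0,25,0,0,0],[0.7,-35,0,38,0,0,0],[0.7,-20,20,38,0,0,0],[0.7,0,38,38,0,0,0]]]}}

```text
clock: 52.55
eef_pos: [404.5, -313.9, 144.8]
tool_rot: [3.139, 0.001, -0.008]
force: [1.7, 0.9, 0.7]
width: 59.9
```

{"fn": "step_arm", "kwargs": {"deltas": [[[0.7,0,38,38,0,0,0],[0.7,0,38,20,0,0,0],[0.7,0,38,0,0,0,0],[0.7,0,20,0,0,0,0],[0.7,0,0,0,0,0,0],[0.7,0,0,0,0,0,0]]]}}

```text
clock: 53.05
eef_pos: [410.4, -184.9, 192.8]
tool_rot: [3.141, -0.003, 0.005]
force: [1.1, 0.1, -0.5]
width: 59.8
```

```bash
python3 cr.py c4 wrist top side; python3 - <<'E'
import cv2
im=cv2.imread("pics/c4top.png"); cv2.imwrite("pics/c4t.png",cv2.resize(im[170:320,260:520],None,fx=3,fy=3,interpolation=2))
im=cv2.imread("pics/c4side.png"); cv2.imwrite("pics/c4s.png",cv2.resize(im[130:310,250:510],None,fx=3,fy=3,interpolation=2))
E
```

```text
53.05 [ 410.4 -184.9  192.8] [ 3.141e+00 -3.000e-03  5.000e-03]
wrist crock circ 548.6 -347.5 37.8 ell [ 544.5 -347.8] [27.7 81.8]
wrist coaster circ 548.7 -344.2 55.8 ell [ 546.9 -345.3] [ 53.6 106.5] [526.  47.]
top crock circ 576.9 -354.8 49.5 ell [ 577.4 -355. ] [95.4 98.1]
top coaster circ 590.4 -342.7 62.1 ell [ 587.8 -346.1] [105.8 121. ] [454. 230.]
side crock circ 576.2 -350.5 51.0 ell [ 576.2 -350.6] [ 92.3 101.5]
side coaster circ 587.6 -342.0 61.7 ell [ 587.  -343.9] [ 97.6 118.2] [407. 194.]
```

View pics/c4t.png

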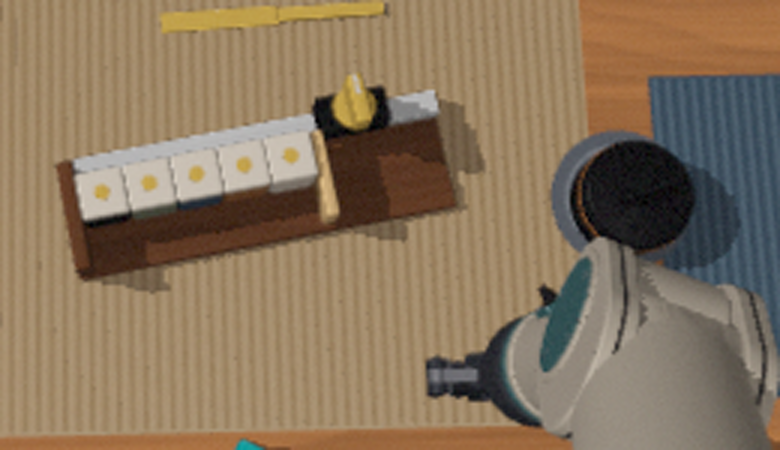

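View pics/c4s.png

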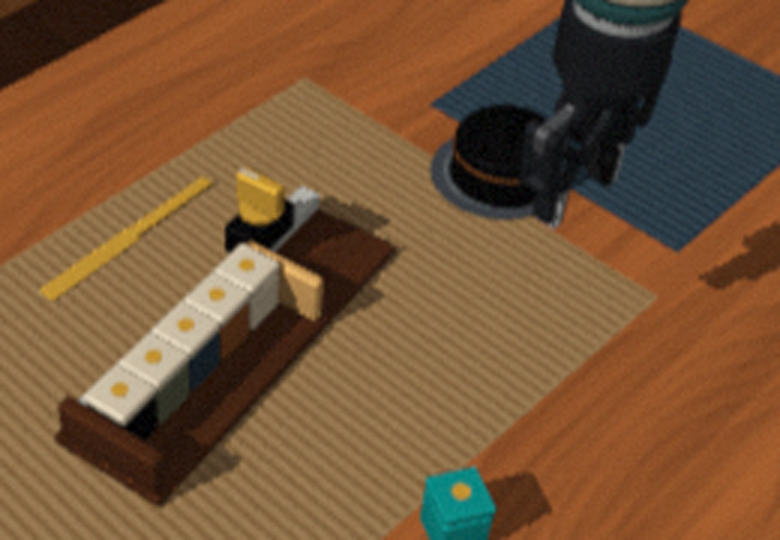

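{"fn": "step_arm", "kwargs": {"deltas": [[[0.7,12,-20,10,0,0,0],[0.7,18,-35,15,0,0,0],[0.7,20,-38,15,0,0,0],[0.7,20,-38,15,0,0,0],[0.7,18,-30,5,0,0,0],[0.7,10,-11,0,0,0,0],[0.7,0,0,0,0,0,0],[0.7,0,0,0,0,0,0],[0.7,0,0,0,0,0,0]]]}}

```text
clock: 53.95
eef_pos: [502.8, -350.3, 248.7]
tool_rot: [-3.14, 0.002, 0.001]
force: [0.3, -0.2, -0.3]
width: 59.5
```

```bash
python3 cr.py c5 wrist; python3 - <<'E'
from h import *
c,im,d=grab("wrist"); hsv=cv2.cvtColor(im,cv2.COLOR_RGB2HSV)
for u,v in [(300,60),(250,150),(200,60)]: print(hsv[v,u])
E
```

```text
53.95 [ 502.8 -350.3  248.7] [-3.14e+00  2.00e-03  1.00e-03]
wrist crock circ 578.5 -355.9 47.7 ell [ 578.6 -355.8] [94.5 94.9]
wrist coaster circ 578.4 -360.4 71.0 ell [ 580.2 -361.2] [130.2 142.1] [332. 110.]
[100  20  38]
[ 19  96 223]
[ 18 104 215]
```

View pics/c5wrist.png

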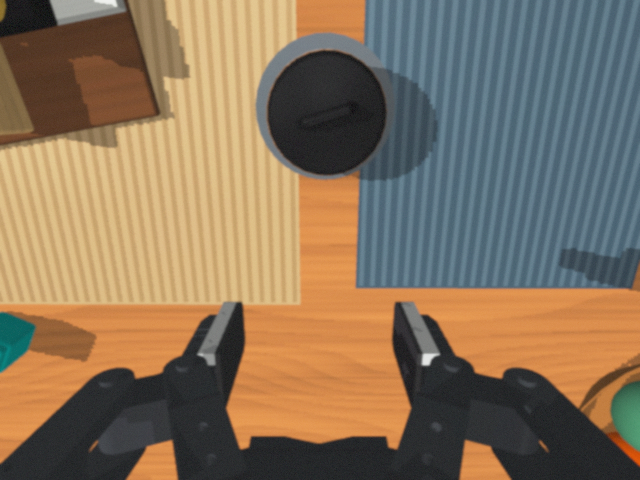

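```bash
python3 - <<'E'
from h import *
c,im,d=grab("wrist"); crop(im,240,20,180,180,3.3,"c5c")
print("top",ray(c,(327,33.5),2)[0].round(1),"bot",ray(c,(327,180.5),2)[0].round(1),"left",ray(c,(256,107),2)[0].round(1))
print("crock top rim far/near z54",ray(c,(326,49.5),54)[0].round(1),ray(c,(326,175.5),54)[0].round(1),ray(c,(267,113),54)[0].round(1),ray(c,(387,113),54)[0].round(1))
E
```

```text
top [ 647.2 -356.     2. ] bot [ 517.2 -357.2    2. ] left [ 585.7 -290.4    2. ]
crock top rim far/near z54 [ 627.4 -354.3   54. ] [ 530.4 -355.2   54. ] [ 580.7 -307.1   54. ] [ 581. -404.   54.]
```

View pics/c5c.png

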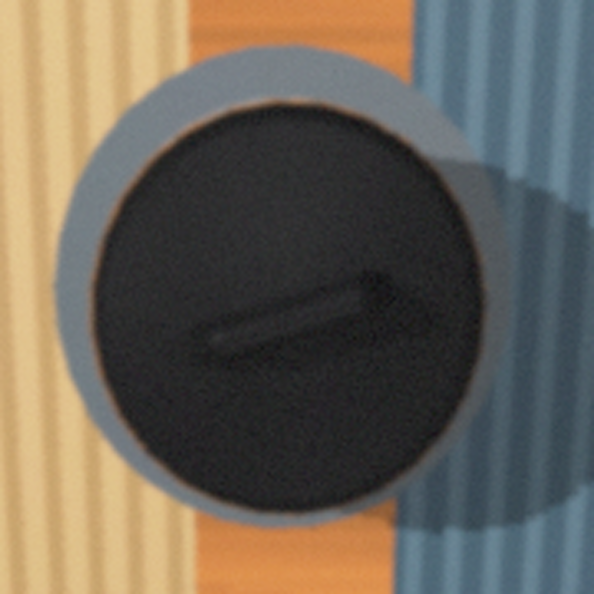

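{"fn": "step_arm", "kwargs": {"deltas": [[[0.7,-15,-3,-15,0,0,0],[0.7,-20,-3,-35,0,0,0],[0.7,-5,0,-38,0,0,0],[0.7,0,0,-38,0,0,0],[0.7,0,0,-38,0,0,0],[0.7,0,0,-30,0,0,0],[0.7,0,0,-20,0,0,0],[0.7,0,0,-5,0,0,0],[0.7,0,0,0,0,0,0],[0.7,0,0,0,0,0,0]]]}}

```text
clock: 54.93
eef_pos: [464.7, -357.0, 31.7]
tool_rot: [3.141, -0.001, 0.002]
force: [-0.9, -0.1, 0.3]
width: 59.8
```

{"fn": "step_arm", "kwargs": {"deltas": [[[0.7,0,0,0,0,0,0],[0.7,0,0,0,0,0,0]]]}}

```text
clock: 55.1
eef_pos: [465.1, -357.6, 32.5]
tool_rot: [3.14, -0.003, 0.002]
force: [-0.4, -0.2, 0.2]
width: 60.0
```

{"fn": "step_arm", "kwargs": {"deltas": [[[0.7,8,0.5,-5,0,0,0],[0.7,15,0.5,0,0,0,0],[0.7,15,0,0,0,0,0],[0.7,8,0,0,0,0,0],[0.7,6,0,0,0,0,0],[0.7,4,0,0,0,0,0],[0.7,0,0,0,0,0,0],[0.7,0,0,0,0,0,0],[0.7,0,0,0,0,0,0]]]}}

```text
clock: 55.85
eef_pos: [519.1, -356.1, 25.6]
tool_rot: [-3.142, 0.001, 0.001]
force: [-0.5, -1.2, 0.9]
width: 59.8
```

{"fn": "step_arm", "kwargs": {"deltas": [[[0.7,2,0,0,0,0,0],[0.7,2,0,0,0,0,0],[0.7,2,0,0,0,0,0],[0.7,2,0,0,0,0,0],[0.7,0,0,0,0,0,0],[0.7,0,0,0,0,0,0]]]}}

```text
clock: 56.35
eef_pos: [528.1, -356.0, 25.6]
tool_rot: [3.141, -0.0, 0.002]
force: [0.3, -1.1, 0.3]
width: 60.2
```

{"fn": "step_arm", "kwargs": {"deltas": [[[0.7,2,0,0,0,0,0],[0.7,1.5,0,0,0,0,0],[0.7,0,0,0,0,0,0],[0.7,0,0,0,0,0,0]]]}}

```text
clock: 56.68
eef_pos: [530.8, -356.2, 25.5]
tool_rot: [3.141, 0.001, 0.001]
force: [-3.5, -0.4, 0.8]
width: 59.5
```

```bash
python3 cr.py c6 wrist
```

```text
56.6833 [ 530.8 -356.2   25.5] [3.141e+00 1.000e-03 1.000e-03]
wrist crock circ 582.6 -355.4 45.8 ell [ 582.7 -355.4] [90.8 91. ]
wrist coaster circ 552.3 -429.9 61.0 ell [ 550.6 -429.8] [ 10.8 131.6] [494. 235.]
```

{"fn": "step_arm", "kwargs": {"deltas": [[[0.7,-5,0,0,0,0,0],[0.7,-20,0,0,0,0,0],[0.7,-30,0,0,0,0,0],[0.7,-15,0,20,0,0,0],[0.7,0,0,38,0,0,0],[0.7,0,0,38,0,0,0],[0.7,5,0,38,0,0,0],[0.7,20,2,38,0,0,0],[0.7,15,3,30,0,0,0],[0.7,0,0,20,0,0,0]]]}}

```text
clock: 57.57
eef_pos: [506.7, -349.5, 250.8]
tool_rot: [3.139, -0.01, 0.006]
force: [1.7, -0.2, 0.1]
width: 59.9
```

{"fn": "step_arm", "kwargs": {"deltas": [[[0.7,0,0,0,0,0,0],[0.7,0,0,0,0,0,0],[0.7,0,0,0,0,0,0]]]}}

```text
clock: 57.82
eef_pos: [500.5, -350.3, 245.6]
tool_rot: [-3.141, 0.001, 0.002]
force: [0.3, 0.5, 0.1]
width: 59.8
```

```bash
python3 cr.py c7 wrist; python3 - <<'E'
from h import *
c,im,d=grab("wrist"); hsv=cv2.cvtColor(im,cv2.COLOR_RGB2HSV)
crop(im,200,0,260,195,3,"c7c")
# coaster mask: exclude dark & mats
px=proj(c,[[582.5,-356.5,2]])[0]; print(px)
E
```

```text
57.8167 [ 500.5 -350.3  245.6] [-3.141e+00  1.000e-03  2.000e-03]
wrist crock circ 580.9 -355.4 47.6 ell [ 580.9 -355.3] [94.5 94.7]
wrist coaster circ 576.1 -364.1 75.2 ell [ 579.  -363.7] [130.5 148.7] [344. 114.]
[326.44919146 107.02136333]
```

View pics/c7c.png

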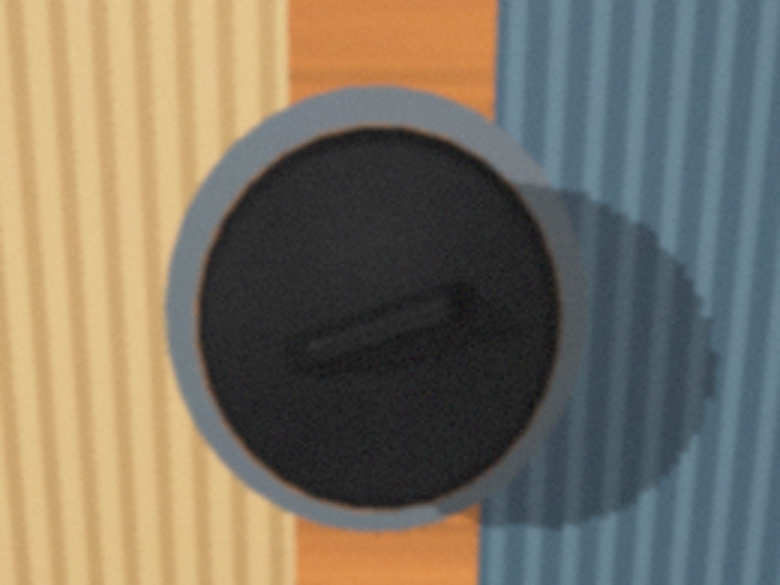

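```bash
python3 - <<'E'
from h import *
c=cam("wrist")
a=ray(c,[(326,28.7),(326,176.7),(255,107),(395.3,107)],2); b=ray(c,[(326,42.3),(326,169.3),(266,112),(386.7,112)],54)
for q in (a,b): print(q[:2,0].round(1),q[:2,0].mean().round(1),q[2:,1].round(1),q[2:,1].mean().round(1))
E
```

```text
[646.7 518.1] 582.4 [-290.8 -419.9] -355.3
[628.3 532.8] 580.5 [-307.5 -403.6] -355.5
```

{"fn": "step_arm", "kwargs": {"deltas": [[[0.7,-20,-5,10,0,0,0],[0.7,-30,-15,10,0,0,0],[0.7,-35,-20,0,0,0,0],[0.7,-35,-20,0,0,0,0],[0.7,-35,-20,0,0,0,0],[0.7,-25,-10,0,0,0,0],[0.7,0,0,0,0,0,0],[0.7,0,0,0,0,0,0],[0.7,0,0,0,0,0,0],[0.7,0,0,0,0,0,0]]]}}

```text
clock: 58.75
eef_pos: [322.4, -439.9, 265.9]
tool_rot: [-3.14, -0.0, 0.004]
force: [0.4, -0.4, -0.2]
width: 59.5
```

```bash
python3 cr.py c8 top side; python3 - <<'E'
from h import *
c,im,d=grab("top"); crop(im,270,170,240,130,3.3,"f_t")
hsv=cv2.cvtColor(im,cv2.COLOR_RGB2HSV)
y=cv2.inRange(hsv,(15,100,120),(30,255,255)); 
o=np.array([601.85,-22.3]); ex=np.array([.9851,.1721]); ey=np.array([-.1721,.9851])
cs,_=cv2.findContours(y,cv2.RETR_EXTERNAL,cv2.CHAIN_APPROX_NONE)
for k in cs:
    W=ray(c,k[:,0],68)[:,:2].astype(np.float32); (a,b),r=cv2.minEnclosingCircle(W)
    if 3<r<9: q=np.array([a,b])-o; print(round(q@ex,1),round(q@ey,1),"r",round(r,1))
# knob bar angle by depth
K,R,t=c; v,u=np.mgrid[0:480,0:640]; P=np.stack([(u-K[0,2])/K[0,0]*d,(v-K[1,2])/K[1,1]*d,d],-1); W=(P-t)@R
s=(abs(W[...,0]-660)<40)&(abs(W[...,1]+105)<40)&(W[...,2]>94)&(W[...,2]<108); print(s.sum(),cv2.minAreaRect(W[s][:,:2].astype(np.float32)))
c,im,d=grab("side"); crop(im,240,130,240,180,3.2,"f_s")
E
```

```text
58.75 [ 322.4 -439.9  265.9] [-3.14  -0.     0.004]
top crock circ 578.9 -354.0 49.2 ell [ 579.5 -354.2] [95.1 97.3]
top coaster circ 582.4 -356.5 66.0 ell [ 581.8 -355.6] [126.1 130.2] [459. 240.]
side crock circ 575.9 -351.1 50.7 ell [ 577.2 -350.2] [ 95.3 100. ]
side coaster circ 584.5 -357.2 64.3 ell [ 583.7 -354.8] [120.  125.4] [411. 194.]
-240.1 192.4 r 5.6
-249.9 58.1 r 5.9
-254.3 -241.1 r 5.0
-241.8 -197.1 r 3.8
-233.7 -175.5 r 5.0
-238.9 -221.4 r 3.8
-225.6 -245.7 r 3.8
-211.8 -215.0 r 3.8
-191.6 -125.2 r 3.8
-205.5 -256.1 r 7.7
-107.6 217.4 r 5.1
-77.8 349.5 r 3.8
-172.4 -140.2 r 5.1
-190.6 -253.2 r 4.0
-176.5 -221.0 r 3.9
-166.3 -175.9 r 5.1
-169.0 -209.6 r 3.9
-148.7 -132.6 r 3.9
-122.5 1.2 r 3.9
-174.4 -257.3 r 8.5
-168.2 -245.6 r 4.0
-124.5 -56.3 r 5.2
-116.2 -47.5 r 3.9
-133.0 -146.8 r 3.9
-124.0 -114.4 r 3.9
-86.9 75.3 r 3.9
-145.3 -236.7 r 3.9
-58.2 208.7 r 3.9
-33.3 342.6 r 5.2
-51.7 241.5 r 6.5
-94.1 -15.4 r 3.9
-42.8 206.0 r 3.9
-15.9 316.4 r 3.9
-114.4 -241.7 r 3.9
-106.0 -233.0 r 7.9
-78.2 -111.6 r 6.6
-96.0 -223.1 r 8.0
-90.0 -212.9 r 4.0
-85.5 -189.9 r 4.0
-2
[... 2349 characters left out ...]
41.2 r 4.4
179.1 74.6 r 7.0
210.2 241.6 r 8.5
138.4 -171.5 r 5.6
166.6 -26.7 r 5.6
192.0 96.6 r 4.2
129.7 -238.4 r 4.2
185.5 48.8 r 4.2
218.2 217.0 r 4.2
222.1 251.6 r 7.0
232.1 296.0 r 5.6
136.6 -217.9 r 4.2
146.9 -150.2 r 7.1
157.7 -116.7 r 3.1
169.8 -39.6 r 5.8
203.6 127.2 r 4.2
210.9 172.1 r 5.6
214.8 185.0 r 4.2
233.3 272.8 r 3.2
124.2 -296.3 r 4.4
130.2 -273.0 r 3.1
143.0 -207.0 r 3.2
161.1 -106.4 r 4.4
210.2 161.4 r 7.0
135.9 -228.8 r 8.5
135.7 -251.9 r 7.1
168.2 -84.6 r 7.0
173.5 -50.0 r 8.4
214.5 117.0 r 5.4
224.5 168.4 r 4.0
139.1 -263.9 r 4.4
173.9 -62.5 r 8.6
151.3 -253.2 r 4.0
89 ((657.77392578125, -106.36164855957031), (43.26883316040039, 14.588380813598633), 9.003748893737793)
```

View pics/f_t.png

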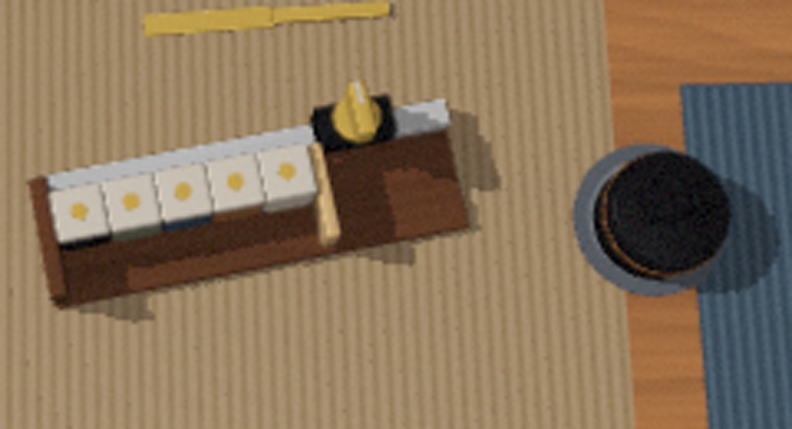

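View pics/f_s.png

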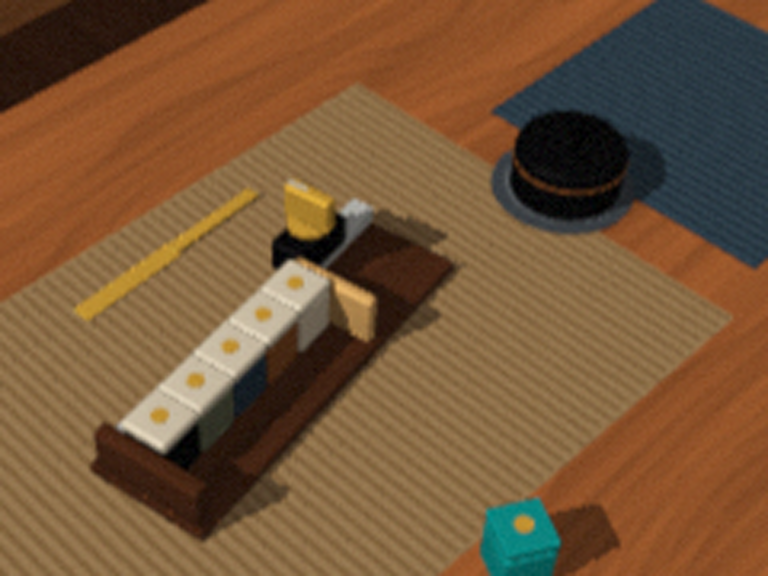

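```bash
python3 -c "
from cell import ctrl
print(ctrl.read_state()['clock'],ctrl.finish_job())"
```

```text
the job is handed in; nothing more can be done
58.95 None
```

I loosened the clamp and slid the stop back. All five pots (black, grey-green, slate blue, rust, cream) went into the caddy, starting at the cheek and pressed against the rail. I then pushed the stop up to about 9 N against the last pot, turned the clamp clockwise to its end stop, and slid the crock onto its coaster. I handed the job in at about 59 s of the 210 s.

- **Pots:** in the last top view their centres all lie within 0.1 mm of one line, 41.8 to 42.2 mm apart. They are flush with the rail, and the stop touches the last pot.
- **Clamp:** the bar lies at 9.0° and the across-rail direction is about 9.9°, so it reads as tight within measuring error.
- **Crock:** it sits on the coaster but slightly off the middle. The close wrist view puts it about 2 mm short in x. The top view says about 3.5 mm in x and 2.5 mm in y. The side view reads larger still (about 8.5 mm in x, 6 mm in y), but it was already several millimetres off the other views at the start. I left it there.
- **Left alone:** I did not touch the plate, mug, knife or the purple and turquoise pots. I saw no pot knocked aside and no slackened grip.

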